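# Set the glaze pot in its warmer and turn the thermostat up

## Task

The washed glaze pot lies on its side at the front of the bread table: stand it up on the table's front level and let go of it, so that you can take it anew by its upper part, and then lower it gently, neither dropped nor forced, right down into the warmer's well. Once the pot is in and released, turn the warmer's dial clockwise until its pointer stands on the fourth long mark after the off dot. Leave the bell, the spice jar, the tin and the price card beside the work where they are.

Things in the scene. Friction and masses are not known exactly. Their poses are not given: they have to be found in the camera images.
- glaze_pot: Plain steel open pot, a tapered tumbler: 100 mm high, outer diameter 49 mm at the closed foot, 65 mm at the open rim, wall 3 mm, 0.15 to 0.31 kg; faintly faceted, it does not roll by itself. Origin: centre of its underside; z axis from foot to mouth. It starts lying on its side (mouth end 5 degrees up) and can be gripped across its sides. The table is bare for 100 mm round x 0.49, y -0.12.
- warmer: Fixed pot warmer, 238 mm deep, 120 mm wide: a steel drum (120 mm across, top 85 mm above the table) with an open well and, in front of it, a black console with a sloping panel for the dial. Origin: on the table; x axis from console to drum, z up. Drum axis at x = +45 mm, console front at x = -128 mm.
- well_floor (a point): Centre of the well's flat floor, 22 mm above the table, z up. The well is 63 mm deep, 55 mm across at the floor, 65 mm at the mouth, tapered like the pot: the foot enters with 8 mm to spare all round; seated on the floor, the pot has 3 mm to spare all round and stands 37 mm proud of the drum's top.
- dial (a joint): Dial angle in rad, 0 to 4.71; 0 = pointer on the off dot (lower left of the scale seen from the robot), growing clockwise seen from above, 0.785 (45 degrees) per long mark, two short marks between. Fourth long mark: 3.14. Friction 0.06 Nm, stays where left; starts between 1.7 and 2.65.
- dial_grip (a point): On the dial's axis, 29.5 mm over its underside: TCP point to grip the bar. Dial: skirt 60 mm across, 8 mm thick, on it a bar 58 mm long, 15 mm wide, 26 mm high, its top 4.5 mm above this point. z: out of the panel, leaning 27 degrees from vertical towards the console's front; x: along the bar to its pointer end (white line), turning with it. Grip across y.
- set_mark (a point): Middle of the fourth long mark on the panel's scale, 38.5 mm from the dial's axis: the dial's pointer has to point at it. Long marks are 11 mm, short ones 4.5 mm long, white on black.
- call_bell: Counter bell, 76 mm across, 56 mm high, not to be disturbed. Origin: centre of its underside.
- spice_jar: Small glass spice jar with a screw cap, 42 mm across, 96 mm high, not to be disturbed. Origin: centre of its underside.
- tin: Food tin, 57 mm across, 72 mm high, not to be disturbed. Origin: centre of its underside.
- price_card: Card of 58 x 82 mm upright in a wooden foot 28 mm deep, not to be disturbed. Origin: centre of its underside; its x axis is square to the card.
There are look-alikes about, which are no part of the job. Leave any yellow look-alike of the glaze_pot alone.

How it is judged:
On the way, in this order (a step that is already met when the one before it is completed fails the run):
1. the pot stands upright on the table's front level, let go (angle between glaze_pot's own z axis and vertical below 0.1 rad and height (world z) of glaze_pot below 0.01 m and contact force between the fingers and glaze_pot below 0.2 N and linear speed of glaze_pot below 0.03 m/s), for 0.2 s.
2. the pot is down on the floor of the warmer's well, upright and let go, the dial not yet turned up (horizontal distance between glaze_pot and well_floor below 0.007 m and z of glaze_pot in the frame of well_floor below 0.006 m and angle between glaze_pot's own z axis and vertical below 0.08 rad and contact force between the fingers and glaze_pot below 0.2 N and linear speed of glaze_pot below 0.03 m/s and value of joint dial below 2.8 rad), for 0.2 s.
3. the dial's pointer stands on the fourth long mark, the pot still in the well (horizontal distance between glaze_pot and well_floor below 0.007 m and z of glaze_pot in the frame of well_floor below 0.006 m and angle between glaze_pot's own z axis and vertical below 0.08 rad and contact force between the fingers and glaze_pot below 0.2 N and linear speed of glaze_pot below 0.03 m/s and value of joint dial between 3.04 and 3.24 rad), for 0.2 s.
At the end, for the whole second after the job is handed in: The pot rests upright (within 0.08 rad) on the floor of the warmer's well (foot within 6 mm of the floor, within 7 mm of its centre), released and at rest; the dial stands still at the fourth long mark (3.14 rad, within 0.10 rad) (all of step 3 and velocity of joint dial between -0.05 and 0.05 rad/s); the robot touches nothing.
It fails at once if the pot is forced or knocked against the warmer: more than 35 N between them (contact force between glaze_pot and warmer above 35 N).
It fails at once if the pot is dropped into the well: over it, out of the fingers, it falls faster than 0.5 m/s (a fall of more than 13 mm) (horizontal distance between glaze_pot and well_floor below 0.05 m and contact force between the fingers and glaze_pot below 0.1 N and linear speed of glaze_pot above 0.5 m/s).
It fails at once if the bell, the spice jar, the tin or the price card is shifted by more than 3 cm or knocked over (distance of any of call_bell, spice_jar, tin, price_card from where it was at the start of the episode above 0.03 m or angle between any of call_bell, spice_jar, tin, price_card's own z axis and vertical above 0.5 rad).
It also fails if it takes over 67 s, if anything falls off the work surface, if the arm or the gripper's body presses on something with over 40 N, if the wrist force passes 120 N, or if a joint passes its speed limit or range.

## Robot

A 6-joint arm with a two-finger parallel gripper is mounted at the origin on a cart in front of the work surface, level with it; the furniture and walls round the work are solid. World frame = base frame: x ahead of the robot, y to its left, z up, the work surface at z = 0. Lengths are in m, angles in rad, forces in N, time in s.
With the tool pointing down it reaches from about 0.3 to 0.875 m from the base axis. Payload 4.2 kg.
Tool frame: the origin (TCP) lies between the finger pads, 19 mm behind the fingertips; this is the grasp point; z points along the fingers, y is the line along which they close (so a half turn about z gives the same grasp; the last joint's range is limited). The gripper opens to 85 mm and grips with 20 to 120 N. Pads are 22 mm wide; open, the fingers measure 114 mm over their backs; the gripper's body (76 mm by 85 mm) begins 54 mm behind the grasp point. The pads swing forward as they close: fully open they stand 13 mm farther back than shut.
Start: joints at [-0.02, 0.32, 1.565, -0, 1.257, -0.02], TCP at [0.575, 0, 0.25] pointing down, gripper open.
Joint ranges: [-3.11, 3.11], [-0.84, 2.01], [0.21, 2.61], [-1.34, 4.49], [0.05, 2.63], [-2.56, 2.56]. Speed limits (rad/s): [2.57, 2.57, 3.14, 3.14, 3.14, 3.14].

## Interface

Orientations are given as a unit quaternion [w, x, y, z].
In Python, from station import bot gives the robot as it stands.
- The arm moves only by the tool jog_arm, never from a script. Its argument "increments" is a list of rows, each an object of numbers: "dx", "dy", "dz": the shift along the tool's x, y, z in mm; "rx", "ry", "rz": the turn, a rotation vector about the tool's x, y, z in degrees. A call has 1 to 8 rows; each row is the pose to reach, as a shift and turn from the pose commanded when the call began, along the tool's axes at that moment; what a row does not reach only later rows make up. A row lasts 1/12 s, in which the tool goes at most 41.7 mm and 7.16 degrees, less where a joint would pass 70% of its speed; a pose out of reach is approached as far as the arm can. A call with a gripper value outside its range is refused whole. "grip" is the finger opening in mm, from 0 to 85.4, set as the call begins (left out, the last holds). The fingers move at their own pace and stop on an object; "newtons" is the grip in N (left out, the last holds). Time passes only in rows, so rows that repeat a pose let the fingers close. It gives the time, the measured TCP pose, the force, the opening and the grip force at its end, in the units of the state.
- bot.observe(): the state, without advancing time (a new reading comes with each control period).
- bot.get_image(name): name is "scene" or "side" or "wrist"; returns a dict with "image" (384x512x3 uint8, red, green, blue), "mtx" (3x3 intrinsics, pixels), "extrinsics" (4x4, takes a point from camera to world coordinates). Camera axes: x right, y down, z forward; pixel columns grow to the right and rows downward; lengths in m; the calibration is good to about 2 mm. A picture is of the moment at which its call begins. There is no depth.
- bot.job_done(): hands the job in; it is judged then, once.
The state is a dict: "time": time; "joints": joint angles; "qd": joint speeds; "joint_torque": joint torques, N m; "tool_pos": TCP position; "tcp_rot": TCP orientation; "contact_force": force on the tool from outside, world axes, zero at the start; "moment": the same for the moment, N m; "grip_width": finger opening in m; "finger_force": force on a finger pad.
Only numpy, scipy, OpenCV 4.12 (cv2) and the standard library are available. Lean on these libraries where they do the work, as an engineer would, in place of code of your own. Each camera call takes 0.05 s, during which the arm holds its last target. There are 200 camera calls.

## Working session

There is one attempt and no reset: what is moved stays moved. The work goes in short steps, Python scripts to look and compute and a tool call to move; the robot and the scene stay as the last step left them, time stands still between calls to the robot, and variables do not carry over. Pictures are saved under pics/ and viewed, at most 10 in all, crops included, and the job is handed in when it is done.

Besides the shell and the picture viewer there is one more tool, called after ">>>" by a JSON object that holds its "api" and its "payload", one argument or row to a line. jog_arm: Moves the arm, as the interface text tells. Its arguments: {"type":"object","properties":{"increments":{"type":"array","items":{"type":"object","properties":{"dx":{"type":"number"},"dy":{"type":"number"},"dz":{"type":"number"},"rx":{"type":"number"},"ry":{"type":"number"},"rz":{"type":"number"}}}},"grip":{"type":"number"},"newtons":{"type":"number"}},"required":["increments"]}

```bash
ls; mkdir -p pics; cat > h.py <<'E'
import numpy as np, cv2, pickle
from scipy.spatial.transform import Rotation as R
from station import bot
def snap(n,tag):
    d=bot.get_image(n); cv2.imwrite(f'pics/{tag}.png',d['image'][:,:,::-1]); pickle.dump(d,open(f'pics/{tag}.pkl','wb')); return d
def load(tag): return pickle.load(open(f'pics/{tag}.pkl','rb'))
def ray(d,uv):
    K=np.array(d['mtx']);E=np.array(d['extrinsics'])
    v=E[:3,:3]@np.linalg.solve(K,[uv[0],uv[1],1]); return E[:3,3],v/np.linalg.norm(v)
def onz(d,uv,z):
    o,v=ray(d,uv); return o+v*(z-o[2])/v[2]
def tri(obs):
    A=np.zeros((3,3));b=np.zeros(3);L=[ray(d,p) for d,p in obs]
    for o,v in L: P=np.eye(3)-np.outer(v,v);A+=P;b+=P@o
    x=np.linalg.solve(A,b); return x,[np.linalg.norm((np.eye(3)-np.outer(v,v))@(x-o)) for o,v in L]
def proj(d,p):
    E=np.linalg.inv(np.array(d['extrinsics']));q=np.array(d['mtx'])@(E[:3,:3]@p+E[:3,3]);return q[:2]/q[2]
def st():
    s=bot.observe();return s,np.array(s['tool_pos']),R.from_quat(np.array(s['tcp_rot'])[[1,2,3,0]])
E
python3 - <<'E'
from h import *
a=snap('scene','s0');b=snap('side','d0');w=snap('wrist','w0')
for d in(a,b,w):print(np.round(d['mtx'],1).tolist(),np.round(d['extrinsics'],3).tolist())
cv2.imwrite('pics/all0.png',np.vstack([np.hstack([cv2.resize(x['image'],(400,300)) for x in(a,b)]),np.hstack([cv2.resize(w['image'],(400,300)),np.zeros((300,400,3),np.uint8)])])[:,:,::-1])
s,p,r=st();print(s)
E
```

```text
pics
[[399.9, 0.0, 261.1], [0.0, 399.9, 190.1], [0.0, 0.0, 1.0]] [[0.501, -0.436, 0.748, -0.312], [-0.865, -0.256, 0.431, -0.556], [0.004, -0.863, -0.506, 0.67], [0.0, 0.0, 0.0, 1.0]]
[[467.7, 0.0, 256.0], [0.0, 467.7, 187.4], [0.0, 0.0, 1.0]] [[-1.0, -0.022, -0.008, 0.546], [-0.007, 0.623, -0.782, 1.07], [0.022, -0.782, -0.623, 0.993], [0.0, 0.0, 0.0, 1.0]]
[[288.0, 0.0, 256.5], [0.0, 288.0, 190.3], [0.0, 0.0, 1.0]] [[1.0, 0.001, -0.003, 0.574], [0.001, -0.948, -0.317, 0.081], [-0.003, 0.317, -0.948, 0.373], [0.0, 0.0, 0.0, 1.0]]
{'time': 0.15, 'joints': array([-2.00218827e-02,  3.20151162e-01,  1.56539295e+00,  3.93246754e-05,
        1.25742174e+00, -2.00254395e-02]), 'qd': array([ 0.0004036 , -0.00067864, -0.00301653,  0.00153217, -0.00044523,
       -0.00025884]), 'joint_torque': array([-9.13009580e-05, -4.15840280e+01, -2.34345907e+01, -1.12702321e-04,
        5.94026569e-03, -2.51738534e-06]), 'tool_pos': array([5.74662628e-01, 6.15013231e-06, 2.49374154e-01]), 'tcp_rot': array([-5.08078963e-04,  7.07109652e-01,  7.07103577e-01, -4.62195979e-04]), 'contact_force': array([ 0.12460956, -0.71126502, -0.36610484]), 'moment': array([ 0.02637142,  0.05937669, -0.02496838]), 'finger_force': 0.0, 'grip_width': 0.0854985249087007}
```

View pics/s0.png

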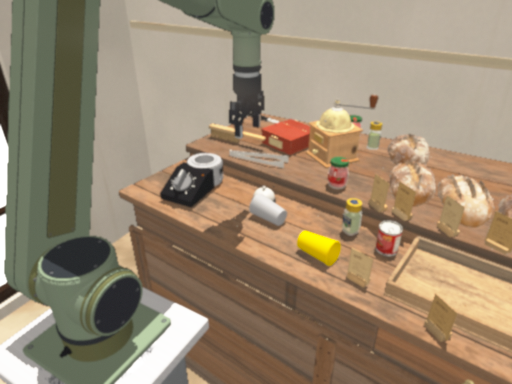

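View pics/d0.png

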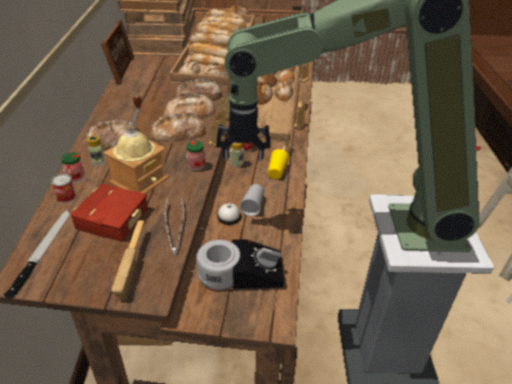

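The scene view shows the grey steel pot lying at (268,208), next to the white bell at (263,192). The warmer, a black console with a grey drum, is at (193,180). The yellow look-alike at (318,247) stays where it is. In the side view the pot is at (252,199), the bell at (229,213), the drum at (217,262) and the dial at (266,258). Only the grey tumbler fits "plain steel"; I'll confirm that in an enlarged crop.

```bash
python3 - <<'E'
from h import *
a,b,w=[load(t)['image'] for t in('s0','d0','w0')]
c=lambda im,x,y,ww,hh,W,H:cv2.resize(im[y:y+hh,x:x+ww],(W,H),interpolation=cv2.INTER_CUBIC)
top=np.hstack([c(a,150,140,150,105,400,280),c(b,185,175,120,84*1,400,280)])
cv2.imwrite('pics/c0.png',np.vstack([top,np.hstack([c(w,0,0,512,384,400,300),c(b,185,225,120,90,400,300)])])[:,:,::-1])
E
```

```text
(no output)
```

View pics/c0.png

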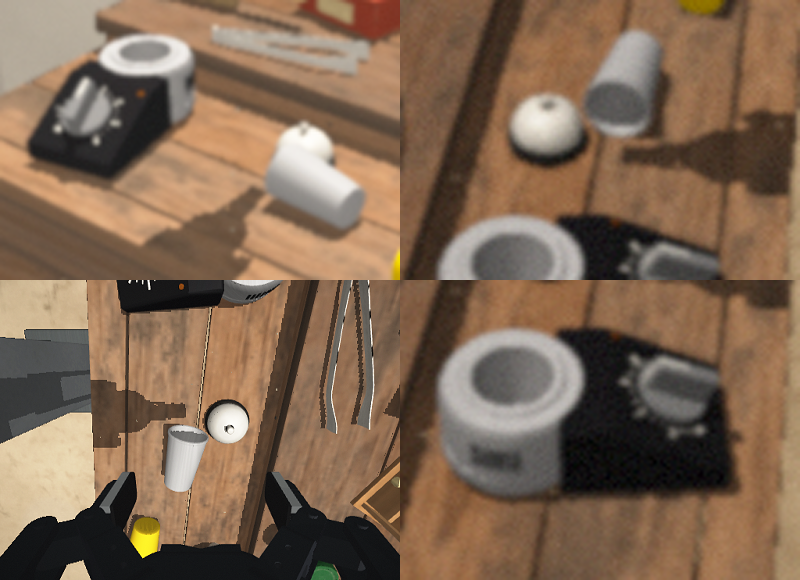

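The crop confirms it: a plain grey open tumbler with its mouth towards the warmer (+y) and the bell beside its mouth. In the wrist view (scaled by 0.78) the pot runs from its mouth at (188,435) to its foot at (179,488). I'll fit its pose from the silhouettes.

```bash
cat >> h.py <<'E'
def comp(d,seed,smax=45,vmin=60):
    h=cv2.cvtColor(d['image'],cv2.COLOR_RGB2HSV); m=((h[...,1]<smax)&(h[...,2]>vmin)).astype(np.uint8)
    n,l=cv2.connectedComponents(m,connectivity=4); k=l[int(seed[1]),int(seed[0])]; return (l==k)&(k>0)
def potmask(d,p,zax):
    zax=zax/np.linalg.norm(zax);u=np.cross(zax,[.3,.5,.8]);u/=np.linalg.norm(u);v=np.cross(zax,u)
    t=np.linspace(0,2*np.pi,40,endpoint=False)
    P=[p+h*zax+r*(np.cos(a)*u+np.sin(a)*v) for h,r in((0,.0245),(.1,.0325)) for a in t]
    q=np.array([proj(d,x) for x in P]); S=4
    m=np.zeros((384*S,512*S),np.uint8); cv2.fillConvexPoly(m,cv2.convexHull(((q+.5)*S).astype(np.int32)),1)
    return cv2.resize(m.astype(np.float32),(512,384),interpolation=cv2.INTER_AREA)
E
python3 - <<'E'
from h import *
from scipy.optimize import minimize
a,b,w=[load(t) for t in('s0','d0','w0')]
obs=[]
for d,s in((a,(270,210)),(b,(252,197)),(w,(235,235))):
    m=comp(d,s); ys,xs=np.where(m); print(m.sum(),xs.min(),xs.max(),ys.min(),ys.max()); obs.append((d,m.astype(np.float32)))
def cost(q,use,full=False):
    t=np.radians(4.57);ax=np.array([np.cos(q[2])*np.cos(t),np.sin(q[2])*np.cos(t),np.sin(t)])
    c=[]
    for i in use:
        d,m=obs[i];k=potmask(d,np.array([q[0],q[1],.0244+q[3]]),ax);c.append(1-np.minimum(k,m).sum()/np.maximum(k,m).sum())
    return c if full else sum(c)
q0=[.54,-.02+0*.1,np.radians(80),0]
p=onz(w,(229,266),.03);print('foot guess',p); q0[:2]=p[:2]
for use in([2],[0,2],[0,1,2]):
    q=minimize(lambda z:cost(z,use),q0,method='Nelder-Mead',options=dict(initial_simplex=[q0]+[list(np.array(q0)+e) for e in np.diag([.02,.02,.3,.005])])).x
    print(use,q,cost(q,use,True))
# warmer and bell rough
print('well',tri([(a,(204.7,159.1)),(b,(218.6,253.8))]))
bw=(227/.78125,(422-280)/.78125); print('bell',onz(w,bw,.045))
E
```

```text
857 250 285 186 225
506 241 262 185 215
3514 210 266 185 270
foot guess [ 0.53572885 -0.14356248  0.03      ]
[2] [ 0.53252806 -0.13816636  1.35589109 -0.00150519] [np.float32(0.029257298)]
[0, 2] [ 5.33625945e-01 -1.36279981e-01  1.35756418e+00  8.49309557e-04] [np.float32(0.22666669), np.float32(0.045545995)]
[0, 1, 2] [ 0.53407697 -0.13464671  1.37029367  0.00155953] [np.float32(0.22534627), np.float32(0.113455296), np.float32(0.053099453)]
well (array([0.63359361, 0.20921238, 0.08185136]), [np.float64(0.002654031423420871), np.float64(0.002654031423420868)])
bell [ 0.61404797 -0.01779743  0.045     ]
```

```bash
cat >> h.py <<'E'
def rot(xdir,zdir):
    z=np.array(zdir,float);z/=np.linalg.norm(z);x=np.array(xdir,float);x-=z*(x@z);x/=np.linalg.norm(x)
    return R.from_matrix(np.c_[x,np.cross(z,x),z])
def row(p,r,base=None):
    if base is None: _,p0,r0=st()
    else: p0,r0=base
    return np.round(np.r_[r0.inv().apply(np.array(p)-p0)*1000,(r0.inv()*r).as_rotvec(degrees=True)],1).tolist()
E
python3 - <<'E'
from h import *
a,b,w=[load(t) for t in('s0','d0','w0')]
for n,s,z in(('card',(357,283),0),('jar',(351,234),0),('tin',(387,255),0),('yel',(318,250),.03)): print(n,onz(a,s,z))
T=np.radians(20);h=np.array([np.cos(1.357),np.sin(1.357),0]);z=-np.sin(T)*h-np.cos(T)*np.array([0,0,1])
p=np.array([.544,-.0864,.026]);r=rot(h,z)
print('app',row(p-.08*z,r),'tgt',row(p,r))
E
```

```text
card [ 0.41495737 -0.40056137  0.        ]
jar [ 0.59435874 -0.32366858  0.        ]
tin [ 0.55418131 -0.4347474   0.        ]
yel [ 0.44692835 -0.28458852  0.03      ]
app [-59.7, -24.7, 148.2, 2.1, -19.9, 12.1] tgt [-86.4, -30.4, 223.4, 2.1, -19.9, 12.1]
```

>>> {"api": "jog_arm", "payload": {
  "increments": [
    {"dx": -60,"dy": -24.5,"dz": 148,"rx": 2,"ry": -20,"rz": 12},
    {"dx": -60,"dy": -24.5,"dz": 148,"rx": 2,"ry": -20,"rz": 12},
    {"dx": -60,"dy": -24.5,"dz": 148,"rx": 2,"ry": -20,"rz": 12},
    {"dx": -60,"dy": -24.5,"dz": 148,"rx": 2,"ry": -20,"rz": 12},
    {"dx": -60,"dy": -24.5,"dz": 148,"rx": 2,"ry": -20,"rz": 12},
    {"dx": -60,"dy": -24.5,"dz": 148,"rx": 2,"ry": -20,"rz": 12}
  ],
  "grip": 74,
  "newtons": 40
}}

```text
time: 0.65
tool_pos: [0.5496, -0.0599, 0.1008]
tcp_rot: [0.109, 0.766, 0.619, -0.136]
contact_force: [0.2, -0.2, 1.2]
grip_width: 0.0739
finger_force: 0.0
```

```bash
python3 - <<'E'
from h import *
w=snap('wrist','w1'); s,p,r=st(); print(s['time'],s['joints'].round(3),p,s['grip_width'])
x=np.array([.533,-.137,.0244])
t=np.radians(4.57);ax=np.array([np.cos(1.357)*np.cos(t),np.sin(1.357)*np.cos(t),np.sin(t)])
k=potmask(w,x,ax)
im=w['image'][:,:,::-1].copy(); c,_=cv2.findContours((k>.5).astype(np.uint8),0,1); cv2.drawContours(im,c,-1,(0,0,255),1)
cv2.imwrite('pics/w1o.png',im)
T=np.radians(20);h=np.array([np.cos(1.357),np.sin(1.357),0]);z=-np.sin(T)*h-np.cos(T)*np.array([0,0,1])
print('tgt',row([.544,-.0864,.026],rot(h,z)))
E
```

```text
0.7 [ 0.051  0.468  1.79  -0.401  1.012  0.499] [ 0.5514824  -0.05985223  0.10292017] 0.07405201415985432
tgt [0.4, -2.0, 81.7, 0.2, 0.0, 0.1]
```

View pics/w1o.png

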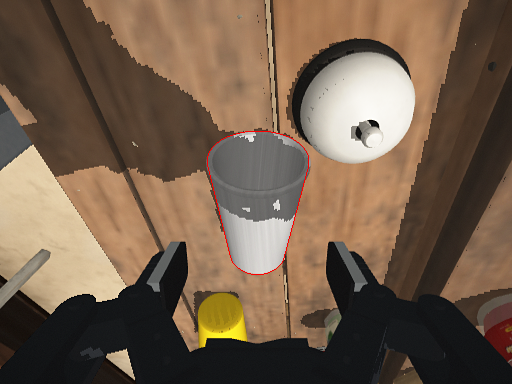

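The projected pot outline lies on the pot (rim at (258,160), foot at (258,262)). The fingers at x=187 and x=327 straddle it centrally, and the bell at (357,105) is clear. I'll descend and grip.

>>> {"api": "jog_arm", "payload": {
  "increments": [
    {"dz": 30},
    {"dz": 60},
    {"dz": 80},
    {"dz": 80}
  ]
}}

```text
schema error: expected keys dx, dy, dz, rx, ry, rz
```

>>> {"api": "jog_arm", "payload": {
  "increments": [
    {"dz": 0},
    {"dz": 0},
    {"dz": 0},
    {"dz": 0},
    {"dz": 0},
    {"dz": 0}
  ],
  "grip": 40,
  "newtons": 60
}}

```text
schema error: expected keys dx, dy, dz, rx, ry, rz
```

>>> {"api": "jog_arm", "payload": {
  "increments": [
    {"dx": 0,"dy": 0,"dz": 30,"rx": 0,"ry": 0,"rz": 0},
    {"dx": 0,"dy": 0,"dz": 60,"rx": 0,"ry": 0,"rz": 0},
    {"dx": 0,"dy": 0,"dz": 80,"rx": 0,"ry": 0,"rz": 0},
    {"dx": 0,"dy": 0,"dz": 80,"rx": 0,"ry": 0,"rz": 0}
  ]
}}

```text
time: 1.03
tool_pos: [0.5447, -0.0878, 0.0266]
tcp_rot: [0.11, 0.766, 0.618, -0.135]
contact_force: [0.3, -0.2, 0.6]
grip_width: 0.0738
finger_force: 0.0
```

>>> {"api": "jog_arm", "payload": {
  "increments": [
    {"dx": 0,"dy": 0,"dz": 0,"rx": 0,"ry": 0,"rz": 0},
    {"dx": 0,"dy": 0,"dz": 0,"rx": 0,"ry": 0,"rz": 0},
    {"dx": 0,"dy": 0,"dz": 0,"rx": 0,"ry": 0,"rz": 0},
    {"dx": 0,"dy": 0,"dz": 0,"rx": 0,"ry": 0,"rz": 0},
    {"dx": 0,"dy": 0,"dz": 0,"rx": 0,"ry": 0,"rz": 0},
    {"dx": 0,"dy": 0,"dz": 0,"rx": 0,"ry": 0,"rz": 0}
  ],
  "grip": 40,
  "newtons": 60
}}

```text
time: 1.53
tool_pos: [0.5468, -0.0867, 0.0297]
tcp_rot: [0.112, 0.766, 0.619, -0.133]
contact_force: [-0.6, 0.4, 8.0]
grip_width: 0.0565
finger_force: 64.0
```

```bash
python3 - <<'E'
from h import *
s,p,r=st(); print(p,s['joints'].round(3))
t=np.radians(4.57);ax=np.array([np.cos(1.357)*np.cos(t),np.sin(1.357)*np.cos(t),np.sin(t)])
print('axis tool',r.inv().apply(ax),'foot tool',r.inv().apply(np.array([.5335,-.1365,.0246])-p))
print('up40',row(p+[0,0,.04],r),'tgt',row([.50,-.10,.17],r))
E
```

```text
[ 0.54677296 -0.08672875  0.02971704] [ 0.005  0.556  1.872 -0.468  0.841  0.554]
axis tool [ 0.90911878  0.00367437 -0.41652076] foot tool [-0.04658185 -0.00260754  0.02242465]
up40 [-13.7, 0.3, -37.6, 0.0, 0.0, 0.0] tgt [-69.6, -42.0, -124.3, 0.0, 0.0, 0.0]
```

>>> {"api": "jog_arm", "payload": {
  "increments": [
    {"dx": -7,"dy": 0,"dz": -19,"rx": 0,"ry": 0,"rz": 0},
    {"dx": -14,"dy": 0,"dz": -38,"rx": 0,"ry": 0,"rz": 0},
    {"dx": -30,"dy": -12,"dz": -65,"rx": 0,"ry": 6,"rz": 0},
    {"dx": -44,"dy": -24,"dz": -90,"rx": 0,"ry": 13,"rz": 0},
    {"dx": -57,"dy": -34,"dz": -110,"rx": 0,"ry": 20,"rz": 0},
    {"dx": -70,"dy": -42,"dz": -124,"rx": 0,"ry": 27,"rz": 0},
    {"dx": -70,"dy": -42,"dz": -124,"rx": 0,"ry": 34,"rz": 0},
    {"dx": -70,"dy": -42,"dz": -124,"rx": 0,"ry": 41,"rz": 0}
  ]
}}

```text
time: 2.2
tool_pos: [0.5001, -0.1014, 0.1713]
tcp_rot: [-0.111, 0.764, 0.619, 0.147]
contact_force: [-0.5, 0.1, -4.6]
grip_width: 0.0564
finger_force: 64.8
```

>>> {"api": "jog_arm", "payload": {
  "increments": [
    {"dx": 0,"dy": 0,"dz": 0,"rx": 0,"ry": 7,"rz": 0},
    {"dx": 0,"dy": 0,"dz": 0,"rx": 0,"ry": 14,"rz": 0},
    {"dx": 0,"dy": 0,"dz": 0,"rx": 0,"ry": 21,"rz": 0},
    {"dx": 0,"dy": 0,"dz": 0,"rx": 0,"ry": 28,"rz": 0},
    {"dx": 0,"dy": 0,"dz": 0,"rx": 0,"ry": 35,"rz": 0},
    {"dx": 0,"dy": 0,"dz": 0,"rx": 0,"ry": 41,"rz": 0},
    {"dx": 0,"dy": 0,"dz": 0,"rx": 0,"ry": 44,"rz": 0},
    {"dx": 0,"dy": 0,"dz": 0,"rx": 0,"ry": 44,"rz": 0}
  ]
}}

```text
time: 2.87
tool_pos: [0.4988, -0.1021, 0.1653]
tcp_rot: [-0.337, 0.657, 0.53, 0.418]
contact_force: [0.5, -0.8, -4.1]
grip_width: 0.0567
finger_force: 65.0
```

```bash
python3 - <<'E'
from h import *
b=snap('side','d2');a=snap('scene','s2'); s,p,r=st(); print(s['time'],p,s['joints'].round(3),s['grip_width'],s['finger_force'],s['contact_force'])
print(r.as_matrix().round(3), r.apply([.90911878,.00367437,-.41652076]), p+r.apply([-.0466,-.0026,.0224]))
c=lambda im,x,y,ww,hh,W,H:cv2.resize(im[y:y+hh,x:x+ww],(W,H),interpolation=cv2.INTER_CUBIC)
cv2.imwrite('pics/c2.png',np.hstack([c(a['image'],150,100,256,192,400,300),c(b['image'],180,100,200,150,400,300)])[:,:,::-1])
E
```

```text
2.9667 [ 0.49914766 -0.10114324  0.16723246] [-0.712  0.588  1.865  0.92   1.517 -0.982] 0.05644031982335077 65.05551567586281 [ 0.57556837 -0.11841589 -2.53634806]
[[ 0.086  0.978  0.191]
 [ 0.417 -0.21   0.884]
 [ 0.905  0.004 -0.426]] [0.00235481 0.01045797 0.99994254] [ 0.49686948 -0.10024561  0.11552091]
```

View pics/c2.png

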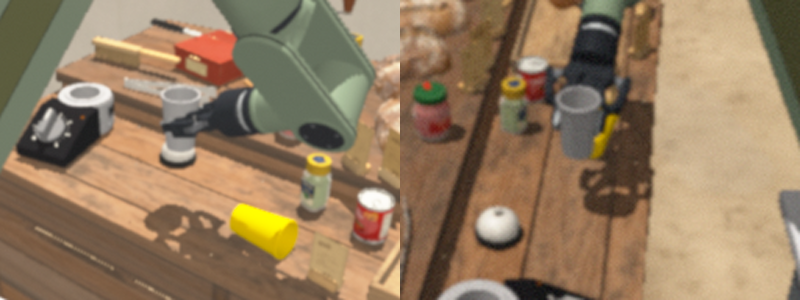

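The pot is upright in the gripper: scene crop (180,125), side crop (580,122), both wholly above the table. I'll put it down at y≈-0.02, so the wrist stays clear of the yellow look-alike.

>>> {"api": "jog_arm", "payload": {
  "increments": [
    {"dx": 16,"dy": -12,"dz": 35,"rx": 0,"ry": 0,"rz": 0},
    {"dx": 33,"dy": -23.6,"dz": 69,"rx": 0,"ry": 0,"rz": 0},
    {"dx": 10,"dy": -23.7,"dz": 80,"rx": 0,"ry": 0,"rz": 0},
    {"dx": -13,"dy": -23.8,"dz": 91,"rx": 0,"ry": 0,"rz": 0},
    {"dx": -36,"dy": -23.9,"dz": 102,"rx": 0,"ry": 0,"rz": 0},
    {"dx": -58,"dy": -24,"dz": 112,"rx": 0,"ry": 0,"rz": 0},
    {"dx": -58,"dy": -24,"dz": 112,"rx": 0,"ry": 0,"rz": 0},
    {"dx": -58,"dy": -24,"dz": 112,"rx": 0,"ry": 0,"rz": 0}
  ]
}}

```text
time: 3.63
tool_pos: [0.4921, -0.0201, 0.068]
tcp_rot: [-0.337, 0.655, 0.531, 0.418]
contact_force: [-0.2, 0.3, -1.9]
grip_width: 0.0563
finger_force: 65.4
```

```bash
python3 - <<'E'
from h import *
s,p,r=st(); print(s['time'],p,s['joints'].round(3),s['contact_force'])
f=p+r.apply([-.0466,-.0026,.0224]);print(r.apply([.90911878,.00367437,-.41652076]), f, r.inv().apply([0,0,-.01]))
E
```

```text
3.6333 [ 0.49207477 -0.02014524  0.06802382] [-0.603  0.707  2.043  1.049  1.308 -1.2  ] [-0.17801904  0.31259903 -1.8509497 ]
[0.00233024 0.00784924 0.99996648] [ 0.4897964  -0.01911489  0.01631475] [-9.05690499e-03 -3.03292741e-05  4.23928675e-03]
```

Next I lower the last 16 mm in small steps.

>>> {"api": "jog_arm", "payload": {
  "increments": [
    {"dx": -4.5,"dy": 0,"dz": 2.1,"rx": 0,"ry": 0,"rz": 0},
    {"dx": -9,"dy": 0,"dz": 4.2,"rx": 0,"ry": 0,"rz": 0},
    {"dx": -11.5,"dy": 0,"dz": 5.4,"rx": 0,"ry": 0,"rz": 0},
    {"dx": -12.7,"dy": 0,"dz": 6,"rx": 0,"ry": 0,"rz": 0},
    {"dx": -12.7,"dy": 0,"dz": 6,"rx": 0,"ry": 0,"rz": 0}
  ]
}}

```text
time: 4.05
tool_pos: [0.4917, -0.0206, 0.0534]
tcp_rot: [-0.337, 0.656, 0.531, 0.418]
contact_force: [-0.1, 1.4, -2.3]
grip_width: 0.0563
finger_force: 65.3
```

>>> {"api": "jog_arm", "payload": {
  "increments": [
    {"dx": -0.9,"dy": 0,"dz": 0.4,"rx": 0,"ry": 0,"rz": 0},
    {"dx": -1.4,"dy": 0,"dz": 0.6,"rx": 0,"ry": 0,"rz": 0},
    {"dx": -1.4,"dy": 0,"dz": 0.6,"rx": 0,"ry": 0,"rz": 0}
  ]
}}

```text
time: 4.3
tool_pos: [0.4917, -0.0205, 0.0528]
tcp_rot: [-0.337, 0.655, 0.531, 0.419]
contact_force: [-1.4, -2.0, 3.5]
grip_width: 0.0566
finger_force: 65.4
```

>>> {"api": "jog_arm", "payload": {
  "increments": [
    {"dx": 0,"dy": 0,"dz": 0,"rx": 0,"ry": 0,"rz": 0},
    {"dx": 0,"dy": 0,"dz": 0,"rx": 0,"ry": 0,"rz": 0},
    {"dx": 0,"dy": 0,"dz": 0,"rx": 0,"ry": 0,"rz": 0},
    {"dx": 0,"dy": 0,"dz": 0,"rx": 0,"ry": 0,"rz": 0}
  ],
  "grip": 78
}}

```text
time: 4.63
tool_pos: [0.4916, -0.0205, 0.0516]
tcp_rot: [-0.337, 0.656, 0.531, 0.418]
contact_force: [0.1, -0.4, -0.1]
grip_width: 0.078
finger_force: 0.0
```

>>> {"api": "jog_arm", "payload": {
  "increments": [
    {"dx": 0,"dy": 0,"dz": -10,"rx": 0,"ry": 0,"rz": 0},
    {"dx": 0,"dy": 0,"dz": -30,"rx": 0,"ry": 0,"rz": 0},
    {"dx": 0,"dy": 0,"dz": -60,"rx": 0,"ry": 0,"rz": 0},
    {"dx": 25,"dy": 0,"dz": -90,"rx": 0,"ry": 0,"rz": 0},
    {"dx": 55,"dy": 0,"dz": -105,"rx": 0,"ry": 0,"rz": 0},
    {"dx": 90,"dy": 0,"dz": -120,"rx": 0,"ry": 0,"rz": 0},
    {"dx": 125,"dy": 0,"dz": -130,"rx": 0,"ry": 0,"rz": 0},
    {"dx": 150,"dy": 0,"dz": -140,"rx": 0,"ry": 0,"rz": 0}
  ]
}}

```text
time: 5.3
tool_pos: [0.4776, -0.0826, 0.2499]
tcp_rot: [-0.336, 0.656, 0.531, 0.418]
contact_force: [-0.2, -0.2, 0.7]
grip_width: 0.0782
finger_force: 0.0
```

```bash
python3 - <<'E'
from h import *
s,p,r=st(); print(s['time'],p,s['joints'].round(3),s['contact_force'],s['grip_width'])
# next: tool down, same heading as start (x->+y), beside the warmer for a look; camera sits ~80mm to +tool x
for nm,q,x in(('look',[.60,.06,.30],[0,1,0]),('potlook',[.50,-.10,.30],[0,1,0])): print(nm,row(q,rot(x,[0,0,-1])))
b=snap('side','d3');a=snap('scene','s3');w=snap('wrist','w3')
c=lambda im,x,y,ww,hh,W,H:cv2.resize(im[y:y+hh,x:x+ww],(W,H),interpolation=cv2.INTER_CUBIC)
cv2.imwrite('pics/c3.png',np.vstack([np.hstack([c(a['image'],150,120,160,120,400,300),c(b['image'],180,170,160,120,400,300)]),np.hstack([c(w['image'],0,0,512,384,400,300)]*2)])[:,:,::-1])
E
```

```text
5.3 [ 0.47762168 -0.08263607  0.24994864] [-0.713  0.441  1.864  0.92   1.608 -0.866] [-0.18718158 -0.19257347  0.70569716] 0.07817422783206006
look [115.0, 89.9, 128.5, 7.1, -64.6, -10.7]
potlook [40.0, 25.7, -32.3, 7.1, -64.6, -10.7]
```

View pics/c3.png

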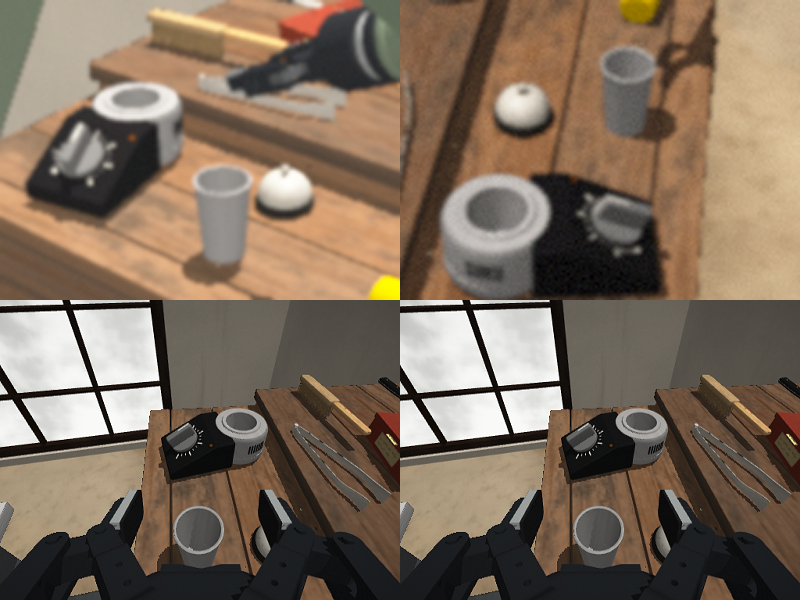

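The pot stands upright on the table: scene crop (222,215), side crop (628,92), and the wrist view shows its open mouth at (198,528). Next I turn the tool down and look at the pot and the warmer from above.

```bash
python3 - <<'E'
from h import *
print(row([.54,.10,.30],rot([0,1,0],[0,0,-1])))
E
```

```text
[128.2, 22.7, 151.7, 7.2, -64.5, -10.6]
```

>>> {"api": "jog_arm", "payload": {
  "increments": [
    {"dx": 40,"dy": 5,"dz": 5,"rx": 0.8,"ry": -7,"rz": -1.1},
    {"dx": 70,"dy": 10,"dz": 30,"rx": 1.6,"ry": -14,"rz": -2.3},
    {"dx": 100,"dy": 15,"dz": 60,"rx": 2.4,"ry": -21,"rz": -3.4},
    {"dx": 115,"dy": 20,"dz": 90,"rx": 3.1,"ry": -28,"rz": -4.6},
    {"dx": 128,"dy": 22,"dz": 120,"rx": 3.9,"ry": -35,"rz": -5.8},
    {"dx": 128,"dy": 23,"dz": 152,"rx": 4.7,"ry": -42,"rz": -6.9},
    {"dx": 128,"dy": 23,"dz": 152,"rx": 5.5,"ry": -49,"rz": -8},
    {"dx": 128,"dy": 23,"dz": 152,"rx": 6.2,"ry": -55.5,"rz": -9.1}
  ]
}}

```text
time: 6.12
tool_pos: [0.5403, 0.1016, 0.2972]
tcp_rot: [-0.05, 0.713, 0.697, 0.058]
contact_force: [-0.4, -0.8, -0.3]
grip_width: 0.0782
finger_force: 0.0
```

```bash
python3 - <<'E'
from h import *
s,p,r=st();print(s['time'],p,s['joints'].round(3))
print(row([.54,.10,.30],rot([0,1,0],[0,0,-1])))
E
```

```text
6.1167 [0.54027917 0.10162998 0.29722926] [0.082 0.238 1.569 0.157 1.312 0.066]
[-1.2, -0.2, -3.0, 0.6, -8.8, -1.3]
```

>>> {"api": "jog_arm", "payload": {
  "increments": [
    {"dx": -1,"dy": 0,"dz": -3,"rx": 0.6,"ry": -7,"rz": -1.1},
    {"dx": -1,"dy": 0,"dz": -3,"rx": 0.6,"ry": -8.8,"rz": -1.3},
    {"dx": -1,"dy": 0,"dz": -3,"rx": 0.6,"ry": -8.8,"rz": -1.3},
    {"dx": -1,"dy": 0,"dz": -3,"rx": 0.6,"ry": -8.8,"rz": -1.3}
  ]
}}

```text
time: 6.45
tool_pos: [0.5401, 0.0992, 0.2997]
tcp_rot: [-0.003, 0.708, 0.706, 0.002]
contact_force: [-0.2, -0.0, -0.0]
grip_width: 0.0781
finger_force: 0.0
```

```bash
python3 - <<'E'
from h import *
w=snap('wrist','w4');s,p,r=st();print(s['time'],p,s['joints'].round(3))
E
```

```text
6.5 [0.54009751 0.09858025 0.29989158] [0.156 0.25  1.537 0.007 1.353 0.158]
```

>>> {"api": "jog_arm", "payload": {
  "increments": [
    {"dx": 0,"dy": 30,"dz": 0,"rx": 0,"ry": 0,"rz": 0},
    {"dx": 0,"dy": 60,"dz": 0,"rx": 0,"ry": 0,"rz": 0},
    {"dx": 0,"dy": 90,"dz": 0,"rx": 0,"ry": 0,"rz": 0},
    {"dx": 0,"dy": 120,"dz": 0,"rx": 0,"ry": 0,"rz": 0},
    {"dx": 0,"dy": 120,"dz": 0,"rx": 0,"ry": 0,"rz": 0},
    {"dx": 0,"dy": 120,"dz": 0,"rx": 0,"ry": 0,"rz": 0}
  ]
}}

```text
time: 7.0
tool_pos: [0.6611, 0.0968, 0.2994]
tcp_rot: [-0.003, 0.709, 0.705, 0.002]
contact_force: [-0.3, 0.4, 0.3]
grip_width: 0.0777
finger_force: 0.0
```

```bash
python3 - <<'E'
from h import *
w=snap('wrist','w5');s,p,r=st();print(s['time'],p,s['joints'].round(3))
v=load('w4')
cv2.imwrite('pics/c4.png',np.vstack([v['image'][:290],w['image'][:290]])[:,:,::-1])
E
```

```text
7.05 [0.66019394 0.09713652 0.3002368 ] [0.126 0.447 1.242 0.007 1.452 0.13 ]
```

View pics/c4.png

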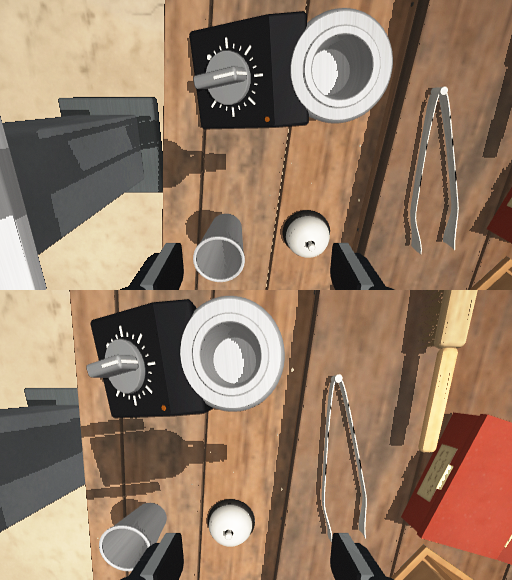

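w4 (top) shows the drum at (341,66), the dial at (225,77), the pot mouth at (219,259) and the bell at (307,235). w5 (bottom) shows the drum at (231,63) and the dial at (122,77). I'll fit the circles numerically and enlarge the dial.

```bash
cat >> h.py <<'E'
from scipy.optimize import minimize
from scipy.ndimage import map_coordinates
def circ(c,n,rad,N=120):
    n=np.array(n,float);n/=np.linalg.norm(n);u=np.cross(n,[.3,.9,.1]);u/=np.linalg.norm(u);v=np.cross(n,u);t=np.linspace(0,2*np.pi,N,endpoint=False)[:,None]
    return np.array(c)+rad*(np.cos(t)*u+np.sin(t)*v)
def grad(d,s=1.5):
    g=cv2.GaussianBlur(cv2.cvtColor(d['image'],cv2.COLOR_RGB2GRAY).astype(np.float32),(0,0),s)
    return np.hypot(cv2.Sobel(g,5,1,0),cv2.Sobel(g,5,0,1))
def score(Gs,P):
    t=0
    for d,G in Gs:
        q=np.array([proj(d,x) for x in P]); t+=np.minimum(map_coordinates(G,[q[:,1],q[:,0]],order=1,mode='constant'),80).mean()
    return t
E
python3 - <<'E'
from h import *
v,w=load('w4'),load('w5')
for s in(3,1.2):
    Gs=[(v,grad(v,s)),(w,grad(w,s))]
    f=lambda q:-score(Gs,np.vstack([circ(q,[0,0,1],.06),circ(q,[0,0,1],.0325)]))
    q0=[.634,.209,.085] if s==3 else q
    q=minimize(f,q0,method='Nelder-Mead',options=dict(initial_simplex=[q0]+[list(np.array(q0)+e) for e in np.eye(3)*.006])).x
    print('drum',q,f(q))
dc=q
# pot upright silhouette: rim circle z=.1
Gs=[(v,grad(v,1.2))]
f=lambda q:-score(Gs,np.vstack([circ([q[0],q[1],.1],[0,0,1],.0325),circ([q[0],q[1],.1],[0,0,1],.0295)]))
best=min(((f([x,y]),x,y) for x in np.arange(.47,.515,.001) for y in np.arange(-.04,.005,.001)))
print('pot',best)
ims=[]
for d,x0 in((v,185),(w,85)):
    c=cv2.resize(d['image'][:135,x0:x0+125],(500,540),interpolation=cv2.INTER_CUBIC)
    for rad in(.06,.0325):
        for X in circ(dc,[0,0,1],rad,40):
            q=(proj(d,X)-[x0,0]+.5)*4; cv2.circle(c,tuple(int(z) for z in q),2,(255,0,0),-1)
    ims.append(c[:,:400] )
cv2.imwrite('pics/c5.png',np.hstack(ims)[:,:,::-1])
E
```

```text
drum [0.63283446 0.20942958 0.07430704] -130.2586
drum [0.63634404 0.21079154 0.06807903] -120.631676
pot (np.float32(-79.143036), np.float64(0.49), np.float64(-0.019999999999999983))
```

View pics/c5.png

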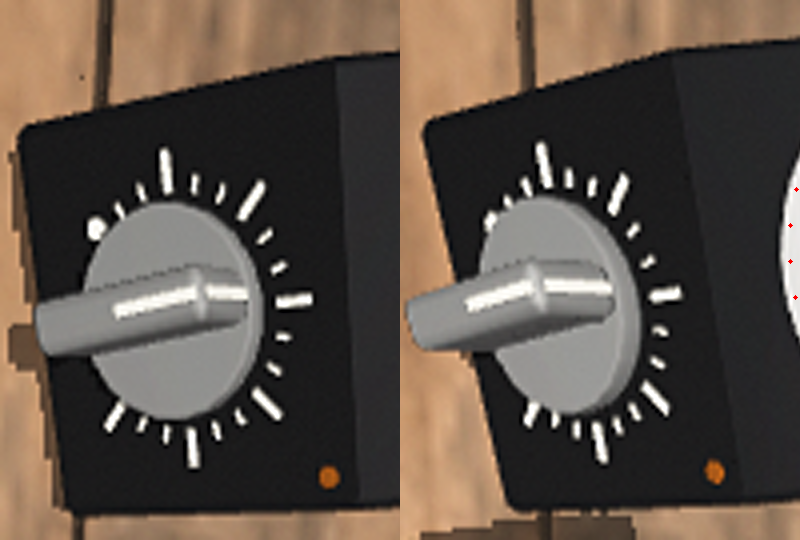

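Zoomed in, the marks read clearly. In the left crop the off dot is at (96,229), the third long mark at (295,299) and the fourth at (267,404). The bar's white line points just short of the third mark. I'll triangulate the scale and the bar.

```bash
cat > dial.py <<'E'
from h import *
v,w=load('w4'),load('w5')
L=[(96,229),(166,170),(251,201),(295,299),(267,404),(194,447),(116,416)]
Q=[(90,222),(144,165),(218,194),(265,294),(255,398),(201,442),(132,413)]
T=lambda a,b:tri([(v,(a[0]/4-.5+185,a[1]/4-.5)),(w,(b[0]/4-.5+85,b[1]/4-.5))])
P=[]
for a,b in zip(L,Q):
    x,e=T(a,b);P.append(x);print(x.round(4),round(e[0]*1000,1))
P=np.array(P)
# model: off dot radius free; long marks r=.0385; yaw psi, centre c, lean 27deg
def mdl(q,k):
    yaw=q[3];n=np.array([-np.sin(q[4])*np.cos(yaw),-np.sin(q[4])*np.sin(yaw),np.cos(q[4])])
    ex=np.array([np.cos(q[4])*np.cos(yaw),np.cos(q[4])*np.sin(yaw),np.sin(q[4])]);ey=np.cross(n,ex)
    a=np.radians(135)-k*np.pi/4
    return q[:3]+.0385*(np.cos(a)*ex+np.sin(a)*ey),n,ex,ey
from scipy.optimize import least_squares
obs=[(k,d,(p[0]/4-.5+x0,p[1]/4-.5)) for k in range(1,7) for d,p,x0 in((v,L[k],185),(w,Q[k],85))]
def res(q): return np.concatenate([proj(d,mdl(q,k)[0])-np.array(p) for k,d,p in obs])
s=least_squares(res,[.53,.2,.05,0,np.radians(27)]);q=s.x
print('centre',q[:3],'yaw',np.degrees(q[3]),'lean',np.degrees(q[4]),'rms px',np.sqrt(np.mean(s.fun**2)))
s2=least_squares(lambda z:res([*z,np.radians(27)]),q[:4]);print('lean27',s2.x,np.sqrt(np.mean(s2.fun**2)))
q=np.r_[s2.x,np.radians(27)]
_,n,ex,ey=mdl(q,0)
for a,b in(((115,310),(66,306)),((200,288),(135,283)),((245,294),(212,290))):
    x,e=T(a,b);m=x-q[:3];print('bar',x.round(4),round(e[0]*1000,1),'local',m@ex,m@ey,m@n,'dial',np.radians(135)-np.arctan2(m@ey,m@ex))
print('grip',q[:3]+.0295*n,'n',n)
E
python3 dial.py
python3 - <<'E'
from h import *
from itertools import product
v,w=load('w4'),load('w5')
Gv,Gw=[(v,grad(v,1.2))],[(w,grad(w,1.2))]
for rad in(.06,.0325):
  for nm,G in(('v',Gv),('w',Gw),('both',Gv+Gw)):
    f=lambda x,y,z:score(G,circ([x,y,z],[0,0,1],rad,60))
    b=max((f(x,y,.085),x,y) for x in np.arange(.62,.646,.001) for y in np.arange(.198,.222,.001)); print(rad,nm,b)
E
```

```text
[0.4818 0.2247 0.0458] 0.2
[0.5043 0.2387 0.055 ] 0.1
[0.5291 0.2291 0.067 ] 0.1
[0.5414 0.2028 0.0736] 0.2
[0.5332 0.1746 0.0681] 0.0
[0.5103 0.1617 0.0552] 0.1
[0.4849 0.1704 0.0437] 0.3
centre [0.50718964 0.19997115 0.05570487] yaw 4.428880614531284 lean 27.065391248085792 rms px 0.2349396688589511
lean27 [0.50717938 0.19997074 0.05569768 0.07743563] 0.23513745101905745
bar [0.4926 0.199  0.0894] 0.3 local 0.0023170463517423103 0.0001452248033351561 0.036675875856557884 dial 2.2935996764492548
bar [0.5165 0.2038 0.099 ] 0.2 local 0.02818273341697643 0.003099898271213666 0.03425455213644982 dial 2.246642059429648
bar [0.5274 0.2039 0.0756] 0.3 local 0.027259056259488306 0.0023235886541044764 0.0085027083083923 dial 2.2711590696888444
grip [0.49382679 0.19893471 0.08198237] n [-0.45263005 -0.03511992  0.89100652]
0.06 v (np.float32(48.99465), np.float64(0.638), np.float64(0.20500000000000002))
0.06 w (np.float32(53.951077), np.float64(0.638), np.float64(0.20900000000000002))
0.06 both (np.float32(100.88962), np.float64(0.638), np.float64(0.20600000000000002))
0.0325 v (np.float32(76.623695), np.float64(0.633), np.float64(0.20900000000000002))
0.0325 w (np.float32(80.0), np.float64(0.633), np.float64(0.20900000000000002))
0.0325 both (np.float32(156.62369), np.float64(0.633), np.float64(0.20900000000000002))
```

Well centre is (0.633, 0.2095). The dial scale fits to 0.23 px with a lean of 27.07°, and the dial reads about 2.27 rad. The pot stands at (0.490, -0.020). Next I grasp it from above.

```bash
python3 - <<'E'
from h import *
r=rot([0,1,0],[0,0,-1]);print(row([.49,-.02,.16],r),row([.49,-.02,.0855],r))
E
```

```text
[-119.0, -169.5, 139.5, -0.0, -0.4, -0.3] [-119.5, -169.5, 214.0, -0.0, -0.4, -0.3]
```

>>> {"api": "jog_arm", "payload": {
  "increments": [
    {"dx": -20,"dy": -29,"dz": 20,"rx": 0,"ry": 0,"rz": 0},
    {"dx": -40,"dy": -57,"dz": 40,"rx": 0,"ry": 0,"rz": 0},
    {"dx": -60,"dy": -86,"dz": 60,"rx": 0,"ry": 0,"rz": 0},
    {"dx": -80,"dy": -114,"dz": 80,"rx": 0,"ry": -0.2,"rz": -0.2},
    {"dx": -100,"dy": -142,"dz": 100,"rx": 0,"ry": -0.4,"rz": -0.3},
    {"dx": -118,"dy": -169.5,"dz": 125,"rx": 0,"ry": -0.4,"rz": -0.3},
    {"dx": -118,"dy": -169.5,"dz": 139,"rx": 0,"ry": -0.4,"rz": -0.3},
    {"dx": -118,"dy": -169.5,"dz": 139,"rx": 0,"ry": -0.4,"rz": -0.3}
  ],
  "grip": 85
}}

```text
time: 7.72
tool_pos: [0.4859, -0.0187, 0.1592]
tcp_rot: [-0.002, 0.707, 0.707, -0.001]
contact_force: [0.7, -0.1, 0.2]
grip_width: 0.0846
finger_force: 0.0
```

```bash
python3 - <<'E'
from h import *
w=snap('wrist','w6')
s,p,r=st();print(s['time'],p,s['grip_width'])
Gs=[(w,grad(w,1.2))]
print(max(((score(Gs,circ([x,y,.1],[0,0,1],.0325,60)),x,y) for x in np.arange(.48,.501,.001) for y in np.arange(-.032,-.007,.001))))
print(row([.49,-.02,.0855],rot([0,1,0],[0,0,-1])))
E
```

```text
7.7667 [ 0.48882301 -0.01829304  0.1610807 ] 0.08496774680267496
(np.float32(75.44653), np.float64(0.49), np.float64(-0.01999999999999999))
[-1.7, 1.1, 75.6, 0.0, -0.0, 0.0]
```

>>> {"api": "jog_arm", "payload": {
  "increments": [
    {"dx": -1.5,"dy": 0.4,"dz": 20,"rx": 0,"ry": 0,"rz": 0},
    {"dx": -1.5,"dy": 0.4,"dz": 45,"rx": 0,"ry": 0,"rz": 0},
    {"dx": -1.5,"dy": 0.4,"dz": 65,"rx": 0,"ry": 0,"rz": 0},
    {"dx": -1.5,"dy": 0.4,"dz": 75,"rx": 0,"ry": 0,"rz": 0},
    {"dx": -1.5,"dy": 0.4,"dz": 75,"rx": 0,"ry": 0,"rz": 0}
  ]
}}

```text
time: 8.18
tool_pos: [0.4918, -0.019, 0.0858]
tcp_rot: [0.0, 0.706, 0.708, 0.001]
contact_force: [-1.0, -0.4, 0.2]
grip_width: 0.0849
finger_force: 0.0
```

>>> {"api": "jog_arm", "payload": {
  "increments": [
    {"dx": 0,"dy": 0,"dz": 0,"rx": 0,"ry": 0,"rz": 0},
    {"dx": 0,"dy": 0,"dz": 0,"rx": 0,"ry": 0,"rz": 0},
    {"dx": 0,"dy": 0,"dz": 0,"rx": 0,"ry": 0,"rz": 0},
    {"dx": 0,"dy": 0,"dz": 0,"rx": 0,"ry": 0,"rz": 0},
    {"dx": 0,"dy": 0,"dz": 0,"rx": 0,"ry": 0,"rz": 0},
    {"dx": 0,"dy": 0,"dz": 0,"rx": 0,"ry": 0,"rz": 0}
  ],
  "grip": 45,
  "newtons": 40
}}

```text
time: 8.68
tool_pos: [0.4929, -0.0193, 0.0884]
tcp_rot: [0.002, 0.706, 0.708, 0.002]
contact_force: [-1.7, 0.3, 6.7]
grip_width: 0.063
finger_force: 43.1
```

>>> {"api": "jog_arm", "payload": {
  "increments": [
    {"dx": 0,"dy": 0,"dz": -15,"rx": 0,"ry": 0,"rz": 0},
    {"dx": 0,"dy": 0,"dz": -40,"rx": 0,"ry": 0,"rz": 0},
    {"dx": 0,"dy": 0,"dz": -70,"rx": 0,"ry": 0,"rz": 0},
    {"dx": 0,"dy": 0,"dz": -100,"rx": 0,"ry": 0,"rz": 0},
    {"dx": 0,"dy": 0,"dz": -125,"rx": 0,"ry": 0,"rz": 0},
    {"dx": 0,"dy": 0,"dz": -140,"rx": 0,"ry": 0,"rz": 0},
    {"dx": 0,"dy": 0,"dz": -140,"rx": 0,"ry": 0,"rz": 0}
  ]
}}

```text
time: 9.27
tool_pos: [0.4934, -0.0194, 0.2307]
tcp_rot: [0.005, 0.706, 0.708, 0.004]
contact_force: [0.7, -0.3, -1.4]
grip_width: 0.0631
finger_force: 45.1
```

```bash
python3 - <<'E'
from h import *
s,p,r=st();print(s['time'],p,s['grip_width'],s['contact_force'],r.as_matrix().round(3).tolist())
print(row([.633,.2095,.235],rot([0,1,0],[0,0,-1])))
E
```

```text
9.2667 [ 0.49335813 -0.01935193  0.2306575 ] 0.063072513423268 [ 0.68914083 -0.30702091 -1.39890546] [[-0.002, 1.0, 0.012], [1.0, 0.002, -0.001], [-0.001, 0.012, -1.0]]
[228.6, 140.2, -2.8, 0.7, 0.0, 0.1]
```

>>> {"api": "jog_arm", "payload": {
  "increments": [
    {"dx": 20,"dy": 12,"dz": -3,"rx": 0,"ry": 0,"rz": 0},
    {"dx": 52,"dy": 32,"dz": -3,"rx": 0,"ry": 0,"rz": 0},
    {"dx": 85,"dy": 52,"dz": -3,"rx": 0.2,"ry": 0,"rz": 0},
    {"dx": 118,"dy": 72,"dz": -3,"rx": 0.4,"ry": 0,"rz": 0},
    {"dx": 151,"dy": 92,"dz": -3,"rx": 0.7,"ry": 0,"rz": 0},
    {"dx": 184,"dy": 113,"dz": -3,"rx": 0.7,"ry": 0,"rz": 0},
    {"dx": 213,"dy": 131,"dz": -3,"rx": 0.7,"ry": 0,"rz": 0},
    {"dx": 228.5,"dy": 140,"dz": -3,"rx": 0.7,"ry": 0,"rz": 0}
  ]
}}

```text
time: 9.93
tool_pos: [0.632, 0.2133, 0.2275]
tcp_rot: [-0.004, 0.706, 0.709, -0.003]
contact_force: [0.6, 0.2, -2.3]
grip_width: 0.063
finger_force: 45.2
```

>>> {"api": "jog_arm", "payload": {
  "increments": [
    {"dx": 0,"dy": 0,"dz": 0,"rx": 0,"ry": 0,"rz": 0},
    {"dx": 0,"dy": 0,"dz": 0,"rx": 0,"ry": 0,"rz": 0},
    {"dx": 0,"dy": 0,"dz": 0,"rx": 0,"ry": 0,"rz": 0}
  ]
}}

```text
time: 10.18
tool_pos: [0.6299, 0.2088, 0.2284]
tcp_rot: [-0.004, 0.706, 0.708, -0.005]
contact_force: [-0.1, 1.1, -2.8]
grip_width: 0.0629
finger_force: 45.3
```

```bash
python3 - <<'E'
from h import *
a=snap('scene','s7');b=snap('side','d7');w=snap('wrist','w7')
s,p,r=st();print(s['time'],p,s['grip_width'],s['contact_force'],r.as_matrix().round(3).tolist())
Gs=[(w,grad(w,1.0))];top=p[2]+.012
for dz in(.009,.012,.015):
  print(dz,sorted(((round(float(score(Gs,circ([x,y,p[2]+dz],[0,0,1],.0325,90))),1),round(x-p[0],4),round(y-p[1],4)) for x in p[0]+np.arange(-.01,.011,.001) for y in p[1]+np.arange(-.01,.011,.001)))[-2:])
c=lambda im,x,y,ww,hh,W,H:cv2.resize(im[y:y+hh,x:x+ww],(W,H),interpolation=cv2.INTER_CUBIC)
ims=[]
for d,(x,y) in((a,(160,100)),(b,(175,200))):
    m=c(d['image'],x,y,90,90,400,400); f=p-[0,0,.087]
    for X in np.vstack([circ(f,[0,0,1],.0245,40),circ([.633,.2095,.085],[0,0,1],.0325,40)]):
        q=(proj(d,X)+.5-[x,y])*400/90; cv2.circle(m,tuple(int(z) for z in q),1,(255,0,0),-1)
    ims.append(m)
cv2.imwrite('pics/c7.png',np.hstack(ims)[:,:,::-1])
E
```

```text
10.3333 [0.63022998 0.2083522  0.22968179] 0.06277190900967768 [ 0.28697582 -1.1538424  -2.46905563] [[-0.001, 1.0, -0.01], [1.0, 0.001, -0.0], [-0.0, -0.01, -1.0]]
0.009 [(67.8, np.float64(-0.001), np.float64(-0.004)), (68.3, np.float64(-0.001), np.float64(-0.005))]
0.012 [(63.8, np.float64(-0.001), np.float64(0.001)), (68.1, np.float64(-0.001), np.float64(0.0))]
0.015 [(62.9, np.float64(0.001), np.float64(0.002)), (63.1, np.float64(0.0), np.float64(0.002))]
```

View pics/c7.png

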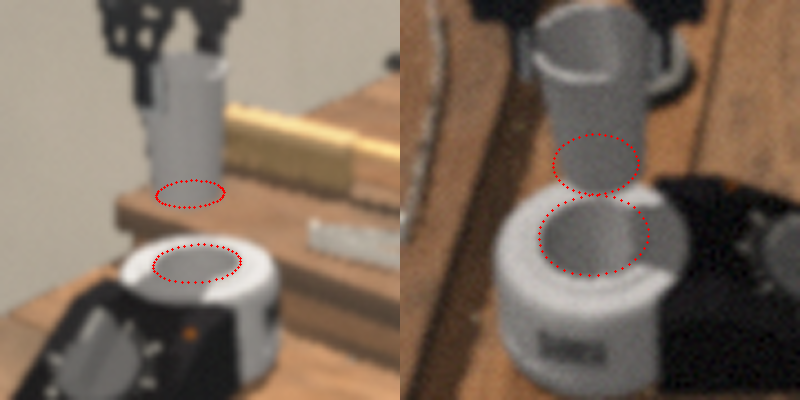

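The well outline fits in both views (scene crop (197,263), side crop (594,236)). The pot's foot hangs about 2–3 mm towards -x of the TCP, so I shift +x by 4.5 mm, straighten the tilt and start down.

```bash
python3 - <<'E'
from h import *
r=rot([0,1,0],[0,0,-1])
for z in (.23,.19,.14):print(row([.635,.2095,z],r))
E
```

```text
[1.1, 4.8, -0.4, -0.6, 0.0, 0.0]
[1.2, 5.2, 39.6, -0.6, 0.0, 0.0]
[1.2, 5.7, 89.6, -0.6, 0.0, 0.0]
```

>>> {"api": "jog_arm", "payload": {
  "increments": [
    {"dx": 1.1,"dy": 4.8,"dz": 0,"rx": -0.6,"ry": 0,"rz": 0},
    {"dx": 1.1,"dy": 4.8,"dz": 12,"rx": -0.6,"ry": 0,"rz": 0},
    {"dx": 1.2,"dy": 5,"dz": 26,"rx": -0.6,"ry": 0,"rz": 0},
    {"dx": 1.2,"dy": 5.2,"dz": 40,"rx": -0.6,"ry": 0,"rz": 0},
    {"dx": 1.2,"dy": 5.2,"dz": 50,"rx": -0.6,"ry": 0,"rz": 0},
    {"dx": 1.2,"dy": 5.2,"dz": 52,"rx": -0.6,"ry": 0,"rz": 0},
    {"dx": 1.2,"dy": 5.2,"dz": 52,"rx": -0.6,"ry": 0,"rz": 0},
    {"dx": 1.2,"dy": 5.2,"dz": 52,"rx": -0.6,"ry": 0,"rz": 0}
  ]
}}

```text
time: 11.0
tool_pos: [0.6359, 0.2106, 0.1784]
tcp_rot: [0.001, 0.706, 0.708, 0.001]
contact_force: [-0.3, -0.7, -2.0]
grip_width: 0.0627
finger_force: 45.3
```

```bash
python3 - <<'E'
from h import *
s,p,r=st();print(s['time'],p,s['contact_force'],r.as_matrix()[:,2].round(3))
a=snap('scene','s8');b=snap('side','d8');w=snap('wrist','w8')
s,p,r=st()
cc=lambda im,x,y,ww,hh,W,H:cv2.resize(im[y:y+hh,x:x+ww],(W,H),interpolation=cv2.INTER_CUBIC)
ims=[]
for d,(x,y) in((a,(160,100)),(b,(175,200))):
    m=cc(d['image'],x,y,90,90,400,400)
    for X in np.vstack([circ([.633,.2095,.085],[0,0,1],.0325,40),circ([.633,.2095,p[2]+.0125],[0,0,1],.0325,40)]):
        q=(proj(d,X)+.5-[x,y])*400/90; cv2.circle(m,tuple(int(z) for z in q),1,(255,0,0),-1)
    ims.append(m)
cv2.imwrite('pics/c8.png',np.hstack(ims)[:,:,::-1])
Gs=[(b,grad(b,1.0)),(a,grad(a,1.0)),(w,grad(w,1.0))]
for G,n in((Gs[:1],'side'),(Gs[2:],'wrist'),(Gs,'all')):
  print(n,sorted(((round(float(score(G,circ([x,y,p[2]+.0125],[0,0,1],.0325,60))),1),round(x-p[0],4),round(y-p[1],4)) for x in p[0]+np.arange(-.01,.011,.001) for y in p[1]+np.arange(-.01,.011,.001)))[-2:])
E
```

```text
11.0 [0.63590885 0.21062464 0.17838158] [-0.31546384 -0.69498163 -1.96917027] [ 0.002  0.    -1.   ]
side [(71.9, np.float64(0.002), np.float64(-0.004)), (72.0, np.float64(0.002), np.float64(-0.005))]
wrist [(69.9, np.float64(-0.001), np.float64(0.0)), (70.0, np.float64(-0.001), np.float64(0.001))]
all [(200.5, np.float64(0.0), np.float64(0.0)), (201.7, np.float64(-0.001), np.float64(0.0))]
```

>>> {"api": "jog_arm", "payload": {
  "increments": [
    {"dx": -0.5,"dy": -1,"dz": 6,"rx": 0,"ry": 0,"rz": 0},
    {"dx": -0.5,"dy": -1,"dz": 12,"rx": 0,"ry": 0,"rz": 0},
    {"dx": -0.5,"dy": -1,"dz": 19,"rx": 0,"ry": 0,"rz": 0},
    {"dx": -0.5,"dy": -1,"dz": 26,"rx": 0,"ry": 0,"rz": 0},
    {"dx": -0.5,"dy": -1,"dz": 32,"rx": 0,"ry": 0,"rz": 0},
    {"dx": -0.5,"dy": -1,"dz": 38,"rx": 0,"ry": 0,"rz": 0},
    {"dx": -0.5,"dy": -1,"dz": 40,"rx": 0,"ry": 0,"rz": 0},
    {"dx": -0.5,"dy": -1,"dz": 40,"rx": 0,"ry": 0,"rz": 0}
  ]
}}

```text
time: 11.82
tool_pos: [0.6341, 0.21, 0.1366]
tcp_rot: [-0.0, 0.706, 0.708, -0.0]
contact_force: [0.1, -0.2, -2.0]
grip_width: 0.0627
finger_force: 45.3
```

>>> {"api": "jog_arm", "payload": {
  "increments": [
    {"dx": 0,"dy": 0,"dz": 5,"rx": 0,"ry": 0,"rz": 0},
    {"dx": 0,"dy": 0,"dz": 10,"rx": 0,"ry": 0,"rz": 0},
    {"dx": 0,"dy": 0,"dz": 15,"rx": 0,"ry": 0,"rz": 0},
    {"dx": 0,"dy": 0,"dz": 18,"rx": 0,"ry": 0,"rz": 0},
    {"dx": 0,"dy": 0,"dz": 18,"rx": 0,"ry": 0,"rz": 0},
    {"dx": 0,"dy": 0,"dz": 18,"rx": 0,"ry": 0,"rz": 0}
  ]
}}

```text
time: 12.32
tool_pos: [0.6344, 0.2101, 0.1194]
tcp_rot: [0.0, 0.706, 0.708, 0.0]
contact_force: [0.0, -0.2, -2.4]
grip_width: 0.0634
finger_force: 45.3
```

>>> {"api": "jog_arm", "payload": {
  "increments": [
    {"dx": 0,"dy": 0,"dz": 2,"rx": 0,"ry": 0,"rz": 0},
    {"dx": 0,"dy": 0,"dz": 4,"rx": 0,"ry": 0,"rz": 0},
    {"dx": 0,"dy": 0,"dz": 6,"rx": 0,"ry": 0,"rz": 0},
    {"dx": 0,"dy": 0,"dz": 7,"rx": 0,"ry": 0,"rz": 0},
    {"dx": 0,"dy": 0,"dz": 7,"rx": 0,"ry": 0,"rz": 0}
  ]
}}

```text
time: 12.73
tool_pos: [0.6343, 0.2101, 0.1123]
tcp_rot: [0.0, 0.706, 0.708, 0.0]
contact_force: [-0.2, -0.2, -2.7]
grip_width: 0.0629
finger_force: 45.3
```

>>> {"api": "jog_arm", "payload": {
  "increments": [
    {"dx": 0,"dy": 0,"dz": 0.7,"rx": 0,"ry": 0,"rz": 0},
    {"dx": 0,"dy": 0,"dz": 1.4,"rx": 0,"ry": 0,"rz": 0},
    {"dx": 0,"dy": 0,"dz": 1.4,"rx": 0,"ry": 0,"rz": 0}
  ]
}}

```text
time: 12.98
tool_pos: [0.6345, 0.2101, 0.1111]
tcp_rot: [0.0, 0.706, 0.708, 0.0]
contact_force: [-0.4, -0.5, -2.8]
grip_width: 0.0629
finger_force: 45.3
```

>>> {"api": "jog_arm", "payload": {
  "increments": [
    {"dx": 0,"dy": 0,"dz": 0.7,"rx": 0,"ry": 0,"rz": 0},
    {"dx": 0,"dy": 0,"dz": 1.2,"rx": 0,"ry": 0,"rz": 0},
    {"dx": 0,"dy": 0,"dz": 1.2,"rx": 0,"ry": 0,"rz": 0}
  ]
}}

```text
time: 13.23
tool_pos: [0.6346, 0.2103, 0.1107]
tcp_rot: [0.0, 0.706, 0.708, 0.001]
contact_force: [-0.6, -0.7, -0.2]
grip_width: 0.0627
finger_force: 45.5
```

>>> {"api": "jog_arm", "payload": {
  "increments": [
    {"dx": 0,"dy": 0,"dz": 0.5,"rx": 0,"ry": 0,"rz": 0},
    {"dx": 0,"dy": 0,"dz": 0.8,"rx": 0,"ry": 0,"rz": 0},
    {"dx": 0,"dy": 0,"dz": 0.8,"rx": 0,"ry": 0,"rz": 0}
  ]
}}

```text
time: 13.48
tool_pos: [0.6346, 0.2104, 0.1106]
tcp_rot: [0.001, 0.706, 0.708, 0.001]
contact_force: [-3.2, 0.5, 6.8]
grip_width: 0.063
finger_force: 45.9
```

The pot touches the floor at TCP 0.1106, as expected (0.022 + 0.0885). I release and rise.

>>> {"api": "jog_arm", "payload": {
  "increments": [
    {"dx": 0,"dy": 0,"dz": -0.8,"rx": 0,"ry": 0,"rz": 0},
    {"dx": 0,"dy": 0,"dz": -1,"rx": 0,"ry": 0,"rz": 0},
    {"dx": 0,"dy": 0,"dz": -1,"rx": 0,"ry": 0,"rz": 0},
    {"dx": 0,"dy": 0,"dz": -1,"rx": 0,"ry": 0,"rz": 0},
    {"dx": 0,"dy": 0,"dz": -1,"rx": 0,"ry": 0,"rz": 0}
  ],
  "grip": 85
}}

```text
time: 13.9
tool_pos: [0.6346, 0.2101, 0.1101]
tcp_rot: [0.0, 0.706, 0.708, 0.0]
contact_force: [-0.7, 0.2, -0.1]
grip_width: 0.085
finger_force: 0.0
```

>>> {"api": "jog_arm", "payload": {
  "increments": [
    {"dx": 0,"dy": 0,"dz": -10,"rx": 0,"ry": 0,"rz": 0},
    {"dx": 0,"dy": 0,"dz": -30,"rx": 0,"ry": 0,"rz": 0},
    {"dx": 0,"dy": 0,"dz": -60,"rx": 0,"ry": 0,"rz": 0},
    {"dx": 0,"dy": 0,"dz": -95,"rx": 0,"ry": 0,"rz": 0},
    {"dx": -10,"dy": -30,"dz": -110,"rx": 0,"ry": 0,"rz": 0},
    {"dx": -20,"dy": -65,"dz": -120,"rx": 0,"ry": 0,"rz": 0},
    {"dx": -30,"dy": -95,"dz": -120,"rx": 0,"ry": 0,"rz": 0},
    {"dx": -30,"dy": -105,"dz": -120,"rx": 0,"ry": 0,"rz": 0}
  ]
}}

```text
time: 14.57
tool_pos: [0.5258, 0.1785, 0.232]
tcp_rot: [0.0, 0.707, 0.708, -0.0]
contact_force: [-1.0, 0.5, -0.6]
grip_width: 0.0849
finger_force: 0.0
```

```bash
python3 - <<'E'
from h import *
s,p,r=st();print(s['time'],p,s['joints'].round(3),s['contact_force'],s['grip_width'])
a=snap('scene','s9');b=snap('side','d9');w=snap('wrist','w9')
Gs=[(b,grad(b,1.0)),(a,grad(a,1.0)),(w,grad(w,1.0))]
for G,n in((Gs[:2],'side+scene'),(Gs[2:],'wrist')):
 for z in(.116,.119,.122,.125,.128):
  print(n,z,max(((round(float(score(G,circ([x,y,z],[0,0,1],.0325,60))),1),round(x,4),round(y,4)) for x in np.arange(.625,.642,.001) for y in np.arange(.202,.218,.001))))
n=np.array([-.45263,-.03512,.891]);g=np.array([.49383,.19893,.08198])
yaw=.07744;ex=np.array([.891*np.cos(yaw),.891*np.sin(yaw),.454]);ey=np.cross(n,ex)
for dial in(2.27,3.14):
    t=np.radians(135)-dial; bar=np.cos(t)*ex+np.sin(t)*ey
    perp=np.cross(n,bar) # gripper closes along perp -> tool y
    for sgn in(1,-1):
        x=sgn*bar; R_=rot(x,-n); print(dial,sgn,'above60',row(g+.06*n,R_),'euler heading',np.degrees(np.arctan2(x[1],x[0])))
E
```

```text
14.5667 [0.52577021 0.1784831  0.23197672] [ 3.070e-01  3.010e-01  1.639e+00 -1.000e-03  1.201e+00  3.060e-01] [-1.00687046  0.46409019 -0.64800222] 0.0849093612103288
side+scene 0.116 (133.2, np.float64(0.63), np.float64(0.214))
side+scene 0.119 (129.8, np.float64(0.625), np.float64(0.212))
side+scene 0.122 (121.9, np.float64(0.628), np.float64(0.217))
side+scene 0.125 (122.2, np.float64(0.626), np.float64(0.216))
side+scene 0.128 (118.6, np.float64(0.625), np.float64(0.217))
wrist 0.116 (74.1, np.float64(0.635), np.float64(0.205))
wrist 0.119 (73.1, np.float64(0.634), np.float64(0.206))
wrist 0.122 (73.0, np.float64(0.631), np.float64(0.206))
wrist 0.125 (72.1, np.float64(0.629), np.float64(0.208))
wrist 0.128 (69.1, np.float64(0.628), np.float64(0.208))
2.27 1 above60 [16.7, -63.3, 95.5, -20.7, 20.5, 79.2] euler heading 9.976128896964608
2.27 -1 above60 [16.7, -63.3, 95.5, -21.4, -21.6, -97.2] euler heading -170.0238711030354
3.14 1 above60 [16.7, -63.3, 95.5, -11.7, 31.4, 127.7] euler heading -43.77113087109186
3.14 -1 above60 [16.7, -63.3, 95.5, -25.9, -9.7, -48.5] euler heading 136.22886912890814
```

The contact-floor height and the wrist fit both say the pot is seated at about 0.122 rim height, released. Now the dial: I take the grasp branch with rz -97°, which leaves the last joint well inside its range.

>>> {"api": "jog_arm", "payload": {
  "increments": [
    {"dx": 3,"dy": -8,"dz": 5,"rx": -1.4,"ry": -1.4,"rz": -6.5},
    {"dx": 6,"dy": -20,"dz": 10,"rx": -2.8,"ry": -2.9,"rz": -13},
    {"dx": 9,"dy": -32,"dz": 20,"rx": -4.3,"ry": -4.3,"rz": -19.5},
    {"dx": 12,"dy": -44,"dz": 30,"rx": -5.7,"ry": -5.8,"rz": -26},
    {"dx": 15,"dy": -56,"dz": 40,"rx": -7.2,"ry": -7.2,"rz": -32.5},
    {"dx": 16.7,"dy": -63,"dz": 50,"rx": -8.6,"ry": -8.6,"rz": -39},
    {"dx": 16.7,"dy": -63,"dz": 50,"rx": -10,"ry": -10.1,"rz": -45.5},
    {"dx": 16.7,"dy": -63,"dz": 50,"rx": -11.4,"ry": -11.5,"rz": -52}
  ],
  "grip": 45
}}

```text
time: 15.38
tool_pos: [0.4675, 0.1977, 0.1793]
tcp_rot: [0.137, 0.316, 0.939, -0.001]
contact_force: [0.9, 0.2, 0.1]
grip_width: 0.0449
finger_force: 0.0
```

```bash
cat > g.py <<'E'
from h import *
n=np.array([-.45263,-.03512,.891]);g=np.array([.49383,.19893,.08198])
yaw=.07744;ex=np.array([.891*np.cos(yaw),.891*np.sin(yaw),.454]);ey=np.cross(n,ex)
def pose(dial,h):
    t=np.radians(135)-dial; return g+h*n,rot(-(np.cos(t)*ex+np.sin(t)*ey),-n)
def dial_of(r):
    x=-r.as_matrix()[:,0]; return np.radians(135)-np.arctan2(x@ey,x@ex)
E
python3 - <<'E'
from g import *
s,p,r=st();print(s['time'],p,s['joints'].round(3)); print(row(*pose(2.27,.06)))
E
```

```text
15.3833 [0.46745682 0.19767725 0.17930894] [ 0.495  0.2    1.961 -0.278  0.812 -0.252]
[11.4, -4.9, 42.1, -9.9, -10.2, -44.9]
```

>>> {"api": "jog_arm", "payload": {
  "increments": [
    {"dx": 2,"dy": -1,"dz": 6,"rx": -1.4,"ry": -1.5,"rz": -6.5},
    {"dx": 4,"dy": -2,"dz": 12,"rx": -2.8,"ry": -2.9,"rz": -13},
    {"dx": 6,"dy": -3,"dz": 18,"rx": -4.3,"ry": -4.4,"rz": -19.5},
    {"dx": 8,"dy": -4,"dz": 25,"rx": -5.7,"ry": -5.9,"rz": -26},
    {"dx": 10,"dy": -5,"dz": 32,"rx": -7.1,"ry": -7.4,"rz": -32.5},
    {"dx": 11.4,"dy": -5,"dz": 40,"rx": -8.6,"ry": -8.8,"rz": -39},
    {"dx": 11.4,"dy": -5,"dz": 42,"rx": -9.9,"ry": -10.2,"rz": -44.9},
    {"dx": 11.4,"dy": -5,"dz": 42,"rx": -9.9,"ry": -10.2,"rz": -44.9}
  ]
}}

```text
time: 16.05
tool_pos: [0.4657, 0.1954, 0.1349]
tcp_rot: [0.232, -0.077, 0.97, -0.002]
contact_force: [-0.7, -0.5, -1.0]
grip_width: 0.0451
finger_force: 0.0
```

>>> {"api": "jog_arm", "payload": {
  "increments": [
    {"dx": 0,"dy": 0,"dz": 0,"rx": 0,"ry": 0,"rz": 0},
    {"dx": 0,"dy": 0,"dz": 0,"rx": 0,"ry": 0,"rz": 0}
  ]
}}

```text
time: 16.22
tool_pos: [0.467, 0.1965, 0.1367]
tcp_rot: [0.233, -0.075, 0.969, -0.001]
contact_force: [-0.3, 0.0, -0.2]
grip_width: 0.0448
finger_force: 0.0
```

```bash
python3 - <<'E'
from g import *
w=snap('wrist','w10')
s,p,r=st();print(s['time'],p,s['joints'].round(3)); print('60',row(*pose(2.27,.06)),'0',row(*pose(2.27,.0)),dial_of(r))
im=w['image'].copy()
# overlay expected bar top outline at dial 2.27
for dial,c in((2.27,(255,0,0)),(3.14,(0,255,0))):
    t=np.radians(135)-dial;bx=np.cos(t)*ex+np.sin(t)*ey;by=np.cross(n,bx)
    for q in [(x,y) for x in(-.029,.029) for y in(-.0075,.0075)]+[(x,0) for x in np.linspace(0,.0385,9)]:
        u=proj(w,g+.0045*n+q[0]*bx+q[1]*by) if q[1] else proj(w,g-.0295*n+q[0]*bx)
        cv2.circle(im,tuple(int(round(z)) for z in u),2,c,-1)
cv2.imwrite('pics/w10o.png',im[:,:,::-1])
E
```

```text
16.2667 [0.46690723 0.19642228 0.13685737] [ 0.482  0.185  2.191 -0.517  0.373 -0.797]
60 [0.8, 0.5, 1.2, -0.1, 0.0, -0.5] 0 [0.8, 0.6, 61.2, -0.1, 0.0, -0.5] 2.2779156657403634
```

View pics/w10o.png

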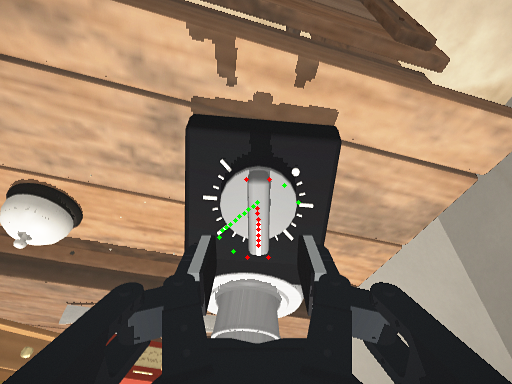

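The expected bar corners (red) enclose the bar at (258,210) with the dial at 2.27, and the green line runs to the fourth long mark at about (217,238). I descend, grip and turn.

>>> {"api": "jog_arm", "payload": {
  "increments": [
    {"dx": 0.8,"dy": 0.5,"dz": 20,"rx": 0,"ry": 0,"rz": -0.5},
    {"dx": 0.8,"dy": 0.5,"dz": 40,"rx": 0,"ry": 0,"rz": -0.5},
    {"dx": 0.8,"dy": 0.5,"dz": 54,"rx": 0,"ry": 0,"rz": -0.5},
    {"dx": 0.8,"dy": 0.5,"dz": 60,"rx": 0,"ry": 0,"rz": -0.5},
    {"dx": 0.8,"dy": 0.5,"dz": 60,"rx": 0,"ry": 0,"rz": -0.5}
  ]
}}

```text
time: 16.68
tool_pos: [0.4927, 0.1983, 0.0814]
tcp_rot: [0.232, -0.08, 0.969, -0.002]
contact_force: [0.3, 0.5, -0.2]
grip_width: 0.0451
finger_force: 0.0
```

>>> {"api": "jog_arm", "payload": {
  "increments": [
    {"dx": 0,"dy": 0,"dz": 0,"rx": 0,"ry": 0,"rz": 0},
    {"dx": 0,"dy": 0,"dz": 0,"rx": 0,"ry": 0,"rz": 0},
    {"dx": 0,"dy": 0,"dz": 0,"rx": 0,"ry": 0,"rz": 0},
    {"dx": 0,"dy": 0,"dz": 0,"rx": 0,"ry": 0,"rz": 0},
    {"dx": 0,"dy": 0,"dz": 0,"rx": 0,"ry": 0,"rz": 0},
    {"dx": 0,"dy": 0,"dz": 0,"rx": 0,"ry": 0,"rz": 0}
  ],
  "grip": 5,
  "newtons": 25
}}

```text
time: 17.18
tool_pos: [0.4922, 0.1991, 0.0833]
tcp_rot: [0.234, -0.081, 0.969, -0.001]
contact_force: [-3.5, 4.8, 2.4]
grip_width: 0.0144
finger_force: 27.8
```

```bash
python3 - <<'E'
from g import *
s,p,r=st();print(s['time'],p,s['joints'].round(3),s['grip_width'],s['contact_force'],s['finger_force'],(p-g)@n,(p-g)@ex,(p-g)@ey)
d=dial_of(r);print(d,np.degrees(3.14-d),row(*pose(3.14,(p-g)@n)))
E
```

```text
17.1833 [0.49217789 0.19907896 0.0833292 ] [ 0.458  0.31   2.21  -0.767  0.245 -0.566] 0.014366719268401551 [-3.46804762  4.77832897  2.38190218] 27.808420658111572 0.0019447025313941292 -0.0008448167962993411 0.00027631803857607035
2.2674060776666884 49.99594897846511 [-0.8, -0.4, 0.0, 0.1, 0.1, 50.0]
```

>>> {"api": "jog_arm", "payload": {
  "increments": [
    {"dx": -0.1,"dy": 0,"dz": 0,"rx": 0,"ry": 0,"rz": 4},
    {"dx": -0.2,"dy": -0.1,"dz": 0,"rx": 0,"ry": 0,"rz": 9},
    {"dx": -0.3,"dy": -0.2,"dz": 0,"rx": 0,"ry": 0,"rz": 14},
    {"dx": -0.3,"dy": -0.2,"dz": 0,"rx": 0,"ry": 0,"rz": 19},
    {"dx": -0.4,"dy": -0.2,"dz": 0,"rx": 0,"ry": 0,"rz": 24},
    {"dx": -0.5,"dy": -0.2,"dz": 0,"rx": 0,"ry": 0,"rz": 29},
    {"dx": -0.6,"dy": -0.3,"dz": 0,"rx": 0,"ry": 0,"rz": 34},
    {"dx": -0.6,"dy": -0.3,"dz": 0,"rx": 0,"ry": 0,"rz": 39}
  ]
}}

```text
time: 17.85
tool_pos: [0.4923, 0.1998, 0.0834]
tcp_rot: [0.22, 0.249, 0.94, 0.079]
contact_force: [-7.1, 9.9, 1.6]
grip_width: 0.0147
finger_force: 27.9
```

>>> {"api": "jog_arm", "payload": {
  "increments": [
    {"dx": 0,"dy": 0,"dz": 0,"rx": 0,"ry": 0,"rz": 4},
    {"dx": 0,"dy": 0,"dz": 0,"rx": 0,"ry": 0,"rz": 8},
    {"dx": 0,"dy": 0,"dz": 0,"rx": 0,"ry": 0,"rz": 11},
    {"dx": 0,"dy": 0,"dz": 0,"rx": 0,"ry": 0,"rz": 11},
    {"dx": 0,"dy": 0,"dz": 0,"rx": 0,"ry": 0,"rz": 11}
  ]
}}

```text
time: 18.27
tool_pos: [0.4924, 0.2, 0.0835]
tcp_rot: [0.212, 0.336, 0.912, 0.099]
contact_force: [-6.0, 10.0, 2.7]
grip_width: 0.0145
finger_force: 27.9
```

```bash
python3 - <<'E'
from g import *
s,p,r=st();print(s['time'],p,s['joints'].round(3),s['grip_width'],s['contact_force'],s['moment'],(p-g)@n,(p-g)@ex,(p-g)@ey)
d=dial_of(r);print(d,np.degrees(3.14-d))
E
```

```text
18.2667 [0.49238844 0.20002956 0.08347705] [ 0.458  0.31   2.21  -0.762  0.243  0.302] 0.014518057436267646 [-5.97800482  9.97652688  2.70240405] [1.29225071 1.03663203 0.63198589] 0.0019477480614903998 -0.0005251240674802832 0.0012077745484132022
3.1397992980965483 0.011499372008029305
```

>>> {"api": "jog_arm", "payload": {
  "increments": [
    {"dx": 0,"dy": 0,"dz": 0,"rx": 0,"ry": 0,"rz": 0},
    {"dx": 0,"dy": 0,"dz": 0,"rx": 0,"ry": 0,"rz": 0},
    {"dx": 0,"dy": 0,"dz": 0,"rx": 0,"ry": 0,"rz": 0},
    {"dx": 0,"dy": 0,"dz": 0,"rx": 0,"ry": 0,"rz": 0}
  ],
  "grip": 45
}}

```text
time: 18.6
tool_pos: [0.4925, 0.1974, 0.0828]
tcp_rot: [0.212, 0.337, 0.912, 0.096]
contact_force: [-0.2, 0.2, -0.5]
grip_width: 0.0449
finger_force: 0.0
```

>>> {"api": "jog_arm", "payload": {
  "increments": [
    {"dx": 0,"dy": 0,"dz": -8,"rx": 0,"ry": 0,"rz": 0},
    {"dx": 0,"dy": 0,"dz": -25,"rx": 0,"ry": 0,"rz": 0},
    {"dx": 0,"dy": 0,"dz": -45,"rx": 0,"ry": 0,"rz": 0},
    {"dx": 0,"dy": 0,"dz": -60,"rx": 0,"ry": 0,"rz": 0},
    {"dx": 0,"dy": 0,"dz": -65,"rx": 0,"ry": 0,"rz": 0},
    {"dx": 0,"dy": 0,"dz": -65,"rx": 0,"ry": 0,"rz": 0},
    {"dx": 0,"dy": 0,"dz": -65,"rx": 0,"ry": 0,"rz": 0},
    {"dx": 0,"dy": 0,"dz": -65,"rx": 0,"ry": 0,"rz": 0}
  ]
}}

```text
time: 19.27
tool_pos: [0.463, 0.1954, 0.1398]
tcp_rot: [0.212, 0.337, 0.913, 0.096]
contact_force: [0.3, -0.3, 0.1]
grip_width: 0.0449
finger_force: 0.0
```

```bash
python3 - <<'E'
from g import *
w=snap('wrist','w11');s,p,r=st();print(s['time'],p,s['contact_force'],s['grip_width'])
def bars(im,rng):
    G=[(im,grad(im,1.0))];o=[]
    for dial in rng:
        t=np.radians(135)-dial;bx=np.cos(t)*ex+np.sin(t)*ey;by=np.cross(n,bx)
        P=[g+.0045*n+x*bx+y*by for x in np.linspace(-.02,.02,30) for y in(-.0075,.0075)]
        o.append((score(G,P),round(dial,2)))
    return sorted(o)[-3:]
print('before',bars(load('w10'),np.arange(1.8,2.7,.02)));print('after',bars(w,np.arange(2.7,3.6,.02)))
# pot rim in well; wrist-independent: hsv of nothing
a=snap('scene','s11');b=snap('side','d11')
for t,d in(('scene',a),('side',b)):
    print(t,[max(((round(float(score([(d,grad(d,.8))],np.vstack([circ([x,y,z],[0,0,1],.0325,60),circ([x,y,z],[0,0,1],.0295,60)]))),1),round(x,4),round(y,4),z) for x in np.arange(.625,.642,.001) for y in np.arange(.202,.218,.001))) for z in(.116,.122,.128,.134)])
E
```

```text
19.3167 [0.46299778 0.19540259 0.13970374] [ 0.47553993 -0.11882007 -0.49556663] 0.04507638642277844
before [(np.float32(77.09658), np.float64(2.24)), (np.float32(78.482635), np.float64(2.28)), (np.float32(78.93572), np.float64(2.26))]
after [(np.float32(50.208027), np.float64(3.2)), (np.float32(50.351074), np.float64(3.24)), (np.float32(51.148933), np.float64(3.22))]
scene [(63.3, np.float64(0.633), np.float64(0.212), 0.116), (61.7, np.float64(0.625), np.float64(0.203), 0.122), (54.6, np.float64(0.629), np.float64(0.212), 0.128), (51.6, np.float64(0.625), np.float64(0.202), 0.134)]
side [(77.2, np.float64(0.632), np.float64(0.214), 0.116), (75.2, np.float64(0.627), np.float64(0.217), 0.122), (72.0, np.float64(0.625), np.float64(0.217), 0.128), (66.3, np.float64(0.631), np.float64(0.217), 0.134)]
```

```bash
cat > fit.py <<'E'
from g import *
def bars(im,rng,s=1.0):
    G=[(im,grad(im,s))];o=[]
    for dial in rng:
        t=np.radians(135)-dial;bx=np.cos(t)*ex+np.sin(t)*ey;by=np.cross(n,bx)
        for a in np.arange(-.003,.0031,.001):
                P=[g+.0045*n+x*bx+(y+a)*by for x in np.linspace(-.027,.022,30) for y in(-.0075,.0075)]
                o.append((round(float(score(G,P)),1),round(float(dial),2),round(float(a),3)))
    o.sort();
    prof={};
    for v,d,_ in o: prof[d]=max(v,prof.get(d,0))
    return o[-4:],prof
def rect(im,h,S=4,half=45):
    # top view of the plane h above the dial underside, S px/mm, warmer axes: right=-ey(robot's right), up=ex
    c=[(x,y) for x,y in((-half,-half),(half,-half),(half,half),(-half,half))]
    src=np.float32([proj(im,g+(h-.0295)*n+x/1e3*ex+y/1e3*ey) for x,y in c])
    dst=np.float32([((half-y)*S,(half-x)*S) for x,y in c])
    return cv2.warpPerspective(im['image'],cv2.getPerspectiveTransform(src,dst),(2*half*S,2*half*S),flags=cv2.INTER_CUBIC)
E
python3 - <<'E'
from fit import *
for t,rg in(('w10',np.arange(1.9,2.65,.03)),('w11',np.arange(2.75,3.6,.03))):
    b,p=bars(load(t),rg);print(t,b,p)
    # panel scale check: mean brightness in polar ring at r=38.5 on the panel
    I=cv2.cvtColor(rect(load(t),0.0),cv2.COLOR_RGB2GRAY).astype(float)
    th=np.arange(0,4.75,.02);A=np.radians(135)-th
    v=np.array([np.mean([map_coordinates(I,[[ (45-r*np.cos(a))*4],[(45-r*np.sin(a))*4]],order=1)[0] for r in(36,38,40,42)]) for a in A])
    print('marks',[(round(float(th[i]),2),int(v[i])) for i in range(1,len(v)-1) if v[i]>v[i-1] and v[i]>=v[i+1] and v[i]>110])
E
```

```text
w10 [(75.5, 2.32, 0.001), (77.3, 2.29, 0.0), (78.8, 2.26, 0.0), (79.7, 2.26, 0.001)] {2.17: 65.7, 2.2: 70.1, 1.99: 49.4, 1.96: 47.2, 2.23: 75.3, 2.02: 51.5, 2.26: 79.7, 2.11: 58.0, 2.14: 60.6, 1.93: 45.6, 2.29: 77.3, 2.05: 54.4, 2.08: 56.2, 1.9: 44.2, 2.32: 75.5, 2.59: 48.6, 2.62: 48.4, 2.56: 47.9, 2.47: 54.7, 2.5: 52.4, 2.53: 48.6, 2.38: 65.2, 2.41: 60.2, 2.44: 58.4, 2.35: 70.1}
marks [(0.02, 197), (0.24, 123), (0.52, 116), (0.76, 255), (1.54, 255), (2.16, 199), (2.24, 255), (2.36, 200), (3.14, 255), (3.94, 255)]
w11 [(54.7, 3.2, 0.001), (57.1, 3.11, 0.001), (58.5, 3.17, 0.001), (62.9, 3.14, 0.001)] {3.17: 58.5, 3.14: 62.9, 3.11: 57.1, 3.2: 54.7, 3.08: 52.5, 3.05: 49.2, 3.23: 51.8, 2.81: 39.5, 2.84: 40.7, 3.02: 48.4, 3.59: 41.1, 2.87: 41.1, 3.53: 42.1, 3.56: 41.4, 3.5: 42.5, 2.78: 37.9, 2.9: 41.8, 3.26: 50.2, 3.47: 43.1, 2.93: 43.4, 2.99: 46.3, 2.75: 35.8, 2.96: 46.0, 3.44: 42.6, 3.41: 42.2, 3.29: 47.0, 3.38: 41.0, 3.32: 43.7, 3.35: 40.3}
marks [(0.02, 204), (0.26, 146), (0.52, 142), (0.78, 255), (1.04, 120), (1.3, 113), (1.54, 255), (2.36, 255), (3.02, 216), (3.1, 255), (3.22, 190), (3.94, 254)]
```

The bar fit with a free shift peaks sharply at 3.14 rad, on the fourth mark, which itself reads 3.14 on the scale. The pot met the well floor at the expected height and the tool is clear, so I hand the job in.

```bash
python3 -c "
from h import *
print(bot.job_done())"
```

```text
the job is handed in; nothing more can be done
None
```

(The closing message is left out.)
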